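Bed a pipe in the V-blocks, run it to the end stop and clamp it

TASK

Take the galvanised pipe off its wooden rest, lower it into the two V-blocks with its end still clearly short of the sprung brass nose of the end stop, and before letting go press it down lightly so that it beds on the blocks. Then, keeping it down in the blocks, slide it along them until its end has pushed the nose in and bears lightly but positively on it, let go so that it stays there, and swing the red clamp arm down onto the pipe, pressing until it stays gripping the pipe by itself. Feel your way: never force the pipe into the blocks or the stop or crush it with the clamp, and leave the other things on the bench alone.

Things in the scene. Friction and masses are not known exactly. Their poses are not given: they have to be found in the camera images.
- pipe: Plain galvanised pipe, 42 mm outside diameter, 220 mm long, 0.4 to 0.63 kg. Origin at the middle of its axis; its y axis runs along the pipe (ends at y = +110 and -110 mm; both ends alike). It may be rolled to any angle about y. Slid along the V-blocks it drags with a few newtons (up to about its press on them), on top of the force on the stop.
- rest: Low wooden rest, 90 x 170 mm, on which the pipe lies along the rest's y axis, pipe axis 43 mm above the bench. Two cross strips with chocks (20 mm wide, at y = +-65 mm, 31 mm high) carry it; between them the board is only 8 mm high, so the pipe can be gripped about its middle from above. Origin: centre of its underside; z up.
- vblocks: Blue base plate (x -55..75, y -125..185 mm, 12 thick) with two steel 90 degree V-blocks, groove along y. Blocks 24 mm thick at y = +-70 mm, 76 wide, 54 high; free space for fingers between them down to the plate. Origin: on the bench under the groove's centre line, midway between the blocks; z up. A bedded pipe has its axis at x = 0, z = 60 mm, parallel to y. Rigid: feel the contact.
- stop: Yellow bracket, fixed near the fixture's +y end. Origin: centre of its front face, at the bedded pipe's axis height; axes as the fixture's, y points away from the pipe. From it a sprung brass nose (24 mm disc) sticks out 12 to 38 mm towards the pipe (y = -12 to -38): its screw setting differs each time and is not measured. Nose spring: 1 N at touch, 5 N pushed in 4 mm, then rigid.
- clamp_arm: Red arm, 20 x 10 mm, rubber pad under it 62 mm from the hinge. Origin on the hinge axis; -x runs along the arm to the push bar. Level with axes as the fixture's = closed on a bedded pipe; starts 100 to 112 degrees open, leaning back to fixture +x. Stiff hinge (0.5 N m, about 5 N at the bar) stays where left and holds the squeeze left: push bar down with 10 to 15 N once the pad touches.
- clamp: Dark bracket of the clamp, fixed on the +x side of the fixture beside its -y V-block. Origin: on the bench at fixture x = 62, y = -70 mm; axes as the fixture's. Two ears, 40 mm over all, 104 mm high, carry the arm's hinge, its axis parallel to y at z = 95 mm.
- clamp_bar (a point): Centre of the black round push bar at the free end of the clamp arm: 14 mm diameter, 60 mm long, parallel to the hinge, 115 mm from the hinge axis. It can be pushed with shut fingers, from behind (+x side of the fixture) and then from above.
- elbow: Bystander, leave alone: galvanised 90 degree pipe elbow, about 90 mm, lying flat.
- coupling: Bystander, leave alone: short galvanised pipe coupling, 56 mm across, 45 mm tall, standing.
- post_cap: Bystander, leave alone: square pressed-steel post cap, 70 mm, low pyramid top.
- tin: Bystander, leave alone: steel tin with black band, 84 mm across, 110 mm tall.
- spray: Bystander, leave alone: blue spray bottle with red cap, 60 mm across, 180 mm tall.
- spanner: Bystander, leave alone: flat steel spanner.
Things that resemble listed ones, but are neither listed nor needed, are in the scene too. Of the things shaped like the pipe, the aluminium one is meant.

How it is judged:
By the outcome, as a careful person would: the job done as asked, in the order asked, and still so for the second after the job is handed in, with the robot touching nothing.
It also fails if it takes over 72 s, if anything falls off the work surface, if the arm or the gripper's body presses on something with over 40 N, if the wrist force passes 120 N, or if a joint passes its speed limit or range.

ROBOT

A 7-joint arm with a two-finger parallel gripper is mounted at the origin on the work surface. World frame = base frame: x ahead of the robot, y to its left, z up, the work surface at z = 0. Lengths are in m, angles in rad, forces in N, time in s.
With the tool pointing down it reaches from about 0.4 to 0.9 m from the base axis. Payload 5.5 kg.
Tool frame: the origin (TCP) lies midway between the tips of the shut fingers; the grasp point (between the pads) lies 19 mm behind it (r.tcp_to_grasp is the distance from the TCP to the grasp point, in m); x points along the fingers, y is the direction in which the jaws open and shut, and the axes are right-handed (so a half turn about x gives the same grasp; the last joint's range is limited). The gripper opens to 85 mm and grips with 20 to 120 N. Pads are 22 mm wide; open, the fingers measure 114 mm over their backs; the gripper's body (76 mm by 85 mm) begins 54 mm behind the grasp point. The pads swing forward as they close: fully open they stand 13 mm farther back than shut.
Start: joints at [1.52, 0.501, -0.427, 1.55, 0.221, 1.138, -0.21], TCP at [0.201, -0.618, 0.231] pointing down, gripper open.
Joint ranges: [-2.88, 2.88], [-0.31, 2.03], [-1.54, 1.56], [0.2, 2.42], [-1.41, 4.55], [0.19, 2.02], [-2.57, 2.57]. Speed limits (rad/s): [2.57, 2.57, 3.14, 3.14, 3.14, 3.14, 3.14].

INTERFACE

Orientations are given as a unit quaternion [x, y, z, w].
In Python, from rig import r, optics, workorder, recognise, mark_of gives the robot as it stands. The module is installed in compiled form; this text tells all that it offers.
- The arm moves only by the tool step_arm, never from a script. Its argument "increments" is a list of rows, each a list of 7 numbers: the shift along the tool's x, y, z in units of 25 mm (1.0 is 25 mm), then the turn, a rotation vector about the tool's x, y, z in degrees, then the opening, from 0 (shut) to 1 (fully open). A call has 1 to 10 rows; each row shifts and turns the pose as measured when the row begins, along the tool's axes as they then stand; what a row does not reach is not made up. A row lasts 1/10 s, in which the tool goes at most 50 mm and 8.59 degrees, less where a joint would pass 70% of its speed; a pose out of reach is approached as far as the arm can. A call is refused whole if a number of a shift passes 1 or a number of a turn 8.59, either way. A call with a gripper value outside its range is refused whole. The fingers move at their own pace and stop on an object; "force" is the grip in N (left out, the last holds). Time passes only in rows, so rows that do not move let the fingers close. It gives the time, the measured TCP pose, the force and the opening at its end, in the units of the state.
- r.get_obs(): the state, without advancing time (a new reading comes with each control period).
- optics.get_image(name): name is "side" or "top"; returns the picture (480x640x3 uint8, red, green, blue); there is no depth.
- optics.camera_params(name): a dict with "intrinsics" (3x3 intrinsics, pixels), "pose" (4x4, takes a point from camera to world coordinates). Camera axes: x right, y up, looking along -z (the intrinsics and any distortion apply to the point x, -y, -z); pixel columns grow to the right and rows downward; lengths in m; the calibration is good to about 2 mm. A picture is of the moment at which its call begins. camera_params takes no time and is no camera call.
- workorder.finish_job(): hands the job in, once; it reports no verdict.
Trained networks look in the newest picture that a camera, given by its name, has taken for a name from the list of things; names that differ only in an ending like _2 or _b are one class to them, and where a whole thing is asked for, a point or a joint stands for the part that bears it (a point fixed in the world has none). Each returns a list of dicts, best first, with "p" (0 to 1); they miss things now and then, are a little off and sometimes report something else, mostly with a low value. They report only what shows in the picture. A call takes as long as a camera call. They do not tell look-alikes from the thing itself.
- recognise(thing, camera): "point" ([column, row] in pixels, amid what is visible of it).
- mark_of(thing, camera): "point" ([column, row] in pixels: a listed point, or the origin of a listed thing).
The state is a dict: "time": time; "joint_positions": joint angles; "joint_vel": joint speeds; "joint_efforts": joint torques, N m; "position": TCP position; "orientation": TCP orientation; "force": force on the tool from outside, world axes, zero at the start; "moment": the same for the moment, N m; "width": finger opening in m.
Only numpy, scipy, OpenCV 4.12 (cv2) and the standard library are available. Lean on these libraries where they do the work, as an engineer would, in place of code of your own. Each camera call takes 0.05 s, during which the arm holds its last target.

## Working session

There is one attempt and no reset: what is moved stays moved. The work goes in short steps, Python scripts to look and compute and a tool call to move; the robot and the scene stay as the last step left them, time stands still between calls to the robot, and variables do not carry over. Pictures are saved under pics/ and viewed, and the job is handed in when it is done.

Besides the shell and the picture viewer there is one more tool, called as name([rows], argument=value, ...), one row to a line, values as JSON. step_arm: Moves the arm, as the interface text tells. Its arguments: {"type":"object","properties":{"increments":{"type":"array"},"force":{"type":"number"}},"required":["increments"]}

```bash
mkdir -p pics; ls; python3 - <<'E'
from rig import r, optics
import cv2, numpy as np
print(r.get_obs(), r.tcp_to_grasp)
for n in ("side","top"):
    im=optics.get_image(n); cv2.imwrite(f"pics/{n}0.png",im[:,:,::-1])
    p=optics.camera_params(n); print(n,{k:np.round(np.array(v),4).tolist() for k,v in p.items()})
E
```

```text
pics
{'time': 0.0, 'joint_positions': array([ 1.52019385,  0.50187582, -0.4267763 ,  1.55147332,  0.22081562,
        1.13830128, -0.21029552]), 'joint_vel': array([-1.15779971e-03, -6.14687421e-04,  1.55002362e-05, -1.38505994e-04,
        8.09306545e-04,  7.49967853e-04, -1.38854960e-04]), 'joint_efforts': array([ 1.39004424e-04, -5.69505179e+01, -5.81556514e+00, -2.80934554e+01,
        1.06899012e-02,  1.20777698e-02,  2.83191795e-06]), 'position': array([ 0.2003668 , -0.61760107,  0.2302308 ]), 'orientation': array([-0.69832434, -0.11121142,  0.69851031, -0.10981117]), 'force': array([-0.05920336,  0.5178758 ,  0.87951446]), 'moment': array([ 0.01111868, -0.01907026,  0.04770791]), 'width': 0.08521142356907413} 0.0187
side {'intrinsics': [[453.6444, 0.0, 316.9407], [0.0, 453.6444, 232.1544], [0.0, 0.0, 1.0]], 'pose': [[-0.8089, 0.3365, -0.4822, -0.1177], [-0.5875, -0.4296, 0.6857, 1.0291], [0.0236, 0.838, 0.5452, 0.8065], [0.0, 0.0, 0.0, 1.0]]}
top {'intrinsics': [[482.9465, 0.0, 318.7622], [0.0, 482.9465, 239.8554], [0.0, 0.0, 1.0]], 'pose': [[0.001, 0.9994, -0.0338, 0.478], [-0.9998, 0.0004, -0.0179, 0.127], [-0.0179, 0.0338, 0.9993, 1.3675], [0.0, 0.0, 0.0, 1.0]]}
```

View pics/side0.png

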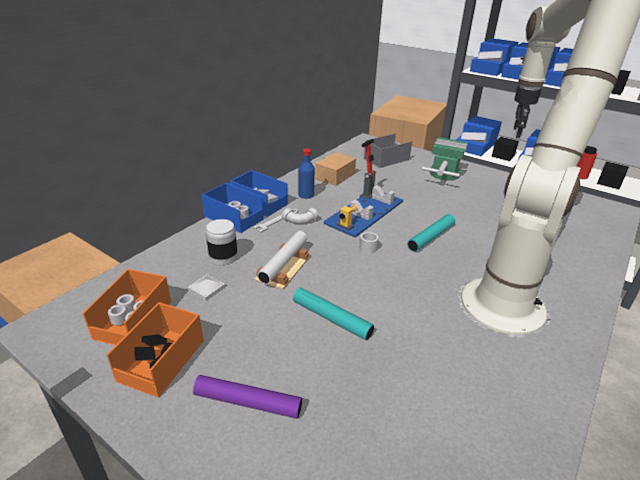

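View pics/top0.png

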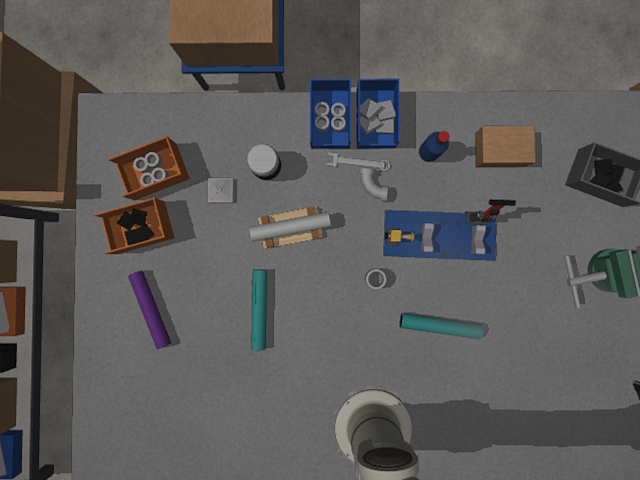

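The silver pipe on the wooden rest is at top (289,226) and side (284,256). The look-alikes are teal at top (259,309), teal at (443,325) and purple at (150,310). I choose the silver one, because it is the aluminium one lying on the rest. Next I'll check it in a crop and measure it.

```bash
cat > h.py <<'E'
from rig import r, optics, workorder, recognise, mark_of
import cv2, numpy as np
from scipy.spatial.transform import Rotation as R
def cam(n):
    p=optics.camera_params(n); return np.array(p["intrinsics"]),np.array(p["pose"])
def ray(n,px):
    K,T=cam(n); d=np.linalg.solve(K,[px[0],px[1],1.]); d=np.array([d[0],-d[1],-d[2]])
    return T[:3,3],T[:3,:3]@d
def atz(n,px,z):
    o,d=ray(n,px); return o+d*(z-o[2])/d[2]
def proj(n,P):
    K,T=cam(n); q=T[:3,:3].T@(np.asarray(P)-T[:3,3]); u=K@np.array([q[0],-q[1],-q[2]]); return u[:2]/u[2]
def tri(pa,pb,a="top",b="side"):
    o1,d1=ray(a,pa);o2,d2=ray(b,pb); d1/=np.linalg.norm(d1); d2/=np.linalg.norm(d2)
    s=np.linalg.lstsq(np.c_[d1,-d2],o2-o1,rcond=None)[0]
    A=o1+s[0]*d1;B=o2+s[1]*d2; return (A+B)/2,np.linalg.norm(A-B)
def state():
    o=r.get_obs(); return o
E
python3 - <<'E'
from h import *
t=optics.get_image("top"); s=optics.get_image("side")
for th in ["pipe","rest","vblocks","stop","clamp","clamp_arm","clamp_bar","coupling"]:
    a=mark_of(th,"top"); b=mark_of(th,"side")
    print(th,[(np.round(x["point"],1).tolist(),round(x["p"],2)) for x in a[:4]],[(np.round(x["point"],1).tolist(),round(x["p"],2)) for x in b[:4]])
    if a and b: print("   tri",*[np.round(v,4) for v in tri(a[0]["point"],b[0]["point"])])
c1=cv2.resize(t[190:270,235:355],None,fx=6,fy=6,interpolation=cv2.INTER_CUBIC); cv2.imwrite("pics/c1.png",c1[:,:,::-1])
c2=cv2.resize(t[185:275,370:530],None,fx=5,fy=5,interpolation=cv2.INTER_CUBIC); cv2.imwrite("pics/c2.png",c2[:,:,::-1])
c3=cv2.resize(s[130:290,250:410],None,fx=3.75,fy=3.75,interpolation=cv2.INTER_CUBIC); cv2.imwrite("pics/c3.png",c3[:,:,::-1])
print(r.get_obs()["time"])
E
```

```text
pipe [([438.2, 323.2], 0.88), ([258.7, 308.4], 0.84), ([290.0, 225.9], 0.8), ([149.2, 309.6], 0.73)] [([283.0, 257.9], 0.87), ([428.2, 231.4], 0.86), ([329.9, 312.3], 0.73), ([247.2, 395.4], 0.65)]
   tri [0.4479 0.0205 0.0642] 0.466
rest [([289.2, 225.4], 0.88)] [([280.4, 270.3], 0.97)]
   tri [ 0.5657  0.2361 -0.0067] 0.0001
vblocks [([450.8, 243.9], 0.64)] [([368.1, 247.3], 0.63), ([373.0, 211.6], 0.62)]
   tri [ 0.5297 -0.2594 -0.1827] 0.0286
stop [([398.3, 233.9], 0.68)] [([349.2, 213.3], 0.85)]
   tri [ 0.5341 -0.068   0.0556] 0.0106
clamp [([475.2, 220.7], 0.74)] [([202.5, 290.1], 0.67), ([366.1, 196.0], 0.6)]
   tri [ 0.722  -0.0037 -0.1166] 0.677
clamp_arm [([488.0, 214.9], 0.51)] [([374.7, 172.8], 0.7)]
   tri [ 0.5789 -0.2968  0.1012] 0.017
clamp_bar [([507.8, 204.2], 0.77)] [([369.5, 142.7], 0.48)]
   tri [ 0.6039 -0.3039  0.2072] 0.0026
coupling [([372.2, 280.5], 0.72), ([476.2, 220.0], 0.63)] [([365.2, 246.0], 0.63)]
   tri [0.4146 0.0048 0.017 ] 0.0096
1.0
```

View pics/c1.png

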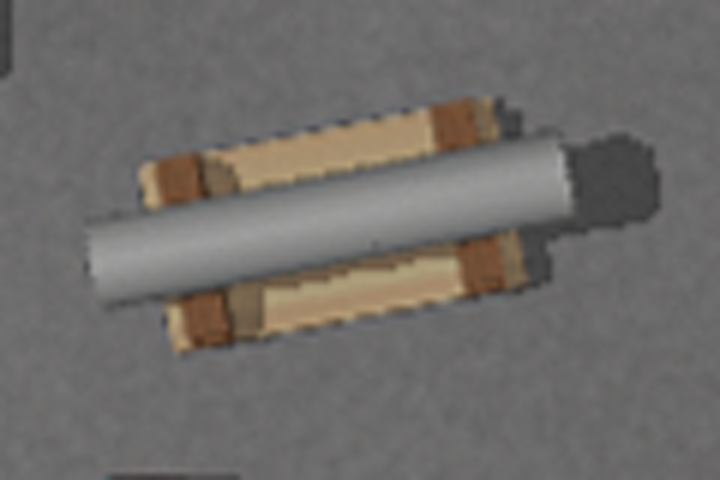

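View pics/c2.png

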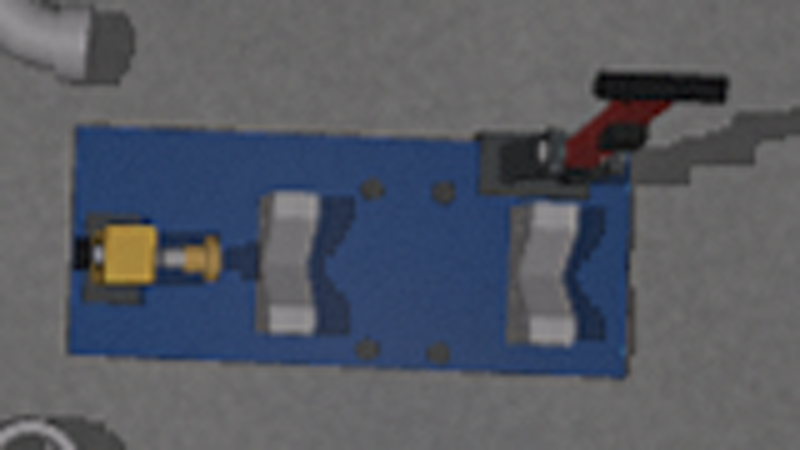

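View pics/c3.png

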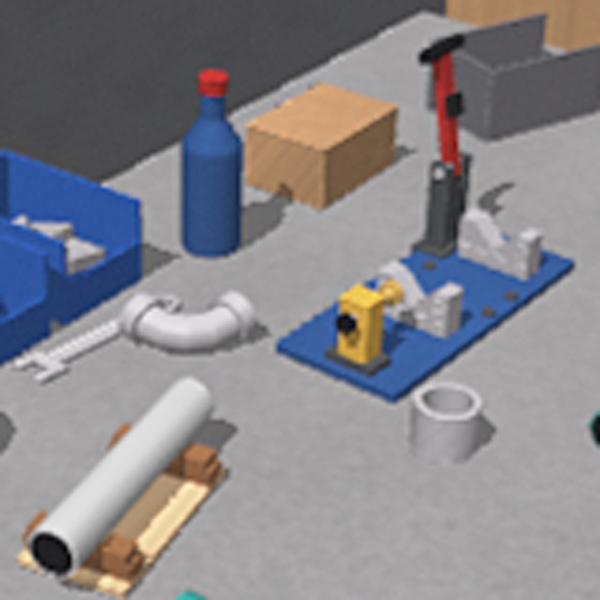

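The crops confirm the silver pipe on its rest, with ends at about top (251,234) and (329,219). The fixture is at top (385..496, 210..260). The stop with its nose is at about (395..414, 236), and the clamp arm leans back to +x and is open. Next I'll fit the poses from the corners.

```bash
cat > fit.py <<'E'
from h import *
from scipy.optimize import least_squares
t=cv2.imread("pics/top0.png")[:,:,::-1]; s=cv2.imread("pics/side0.png")[:,:,::-1]
def blue(im,box):
    hsv=cv2.cvtColor(np.ascontiguousarray(im),cv2.COLOR_RGB2HSV); m=cv2.inRange(hsv,(105,110,30),(125,255,255)); z=np.zeros_like(m);x0,x1,y0,y1=box;z[y0:y1,x0:x1]=m[y0:y1,x0:x1];return z
# manual corners -> plate
top=np.array([[75,126],[630,152],[627,377],[68,353]])/5+[370,185]   # (+x,+y),(+x,-y),(-x,-y),(-x,+y)
side=np.array([[278,348],[573,264],[395,391]])/3.75+[250,130] # (+x,+y),(-x,-y),(-x,+y)
mo=np.array([[75,185],[75,-125],[-55,-125],[-55,185]])/1000
def W(p,l,z): 
    c,sn=np.cos(p[2]),np.sin(p[2]); return np.array([p[0]+c*l[0]-sn*l[1],p[1]+sn*l[0]+c*l[1],z])
def res(p,us=1,ut=1):
    o=[]
    if ut: o+=[proj("top",W(p,l,.012))-q for l,q in zip(mo,top)]
    if us: o+=[proj("side",W(p,l,.012))-q for l,q in zip(mo[[0,2,3]],side)]
    return np.concatenate(o)
for a in ((1,1),(0,1),(1,0)):
    f=least_squares(res,[.54,-.13,0],args=a); print("fixture",a,np.round(f.x,4),np.round(f.fun,1))
m=blue(t,(378,505,203,267)); c=max(cv2.findContours(m,0,1)[0],key=cv2.contourArea); print(np.round(cv2.boxPoints(cv2.minAreaRect(c)),1).tolist(), top.tolist())
# pipe: silhouette side points
pt=np.array([[97,267],[564,177]])/6+[235,190]
for z in (.043,.05):
    A=atz("top",pt[0],z);B=atz("top",pt[1],z);d=A-B; print("pipe",A,B,(A+B)/2,np.linalg.norm(d),np.degrees(np.arctan2(-d[0],d[1])))
rt=np.array([[140,165],[493,97],[523,287],[178,352]])/6+[235,190]
Q=[atz("top",q,.008) for q in rt]; print("rest",np.mean(Q,0),np.linalg.norm(Q[0]-Q[1]),np.linalg.norm(Q[1]-Q[2]),np.degrees(np.arctan2(-(Q[0]-Q[1])[0],(Q[0]-Q[1])[1])))
print("pipe side",*[np.round(v,4) for v in tri([290,225.9],[283,257.9])])
# side ends of pipe: far(-y) end centre , near end centre
ps=np.array([[52,551],[196,395]])/3.75+[250,130]
print("pipe ends side",[np.round(atz("side",q,.043),4) for q in ps])
E
python3 fit.py
```

```text
fixture (1, 1) [ 0.5249 -0.2172 -0.0396] [ 0.2  0.   0.3 -0.9 -0.4  0.6 -0.   0.9 -1.1 -1.3  0.4 -0.8 -0.   1.2]
fixture (0, 1) [ 0.5253 -0.2171 -0.0426] [ 0.3 -0.3  0.4 -0.9 -0.5  0.6 -0.1  0.6]
fixture (1, 0) [ 0.5244 -0.2168 -0.0325] [-0.8 -1.   0.3 -0.8  0.5  1.4]
[[383.20001220703125, 255.3000030517578], [385.1000061035156, 209.6999969482422], [495.8999938964844, 214.3000030517578], [494.0, 259.8999938964844]] [[385.0, 210.2], [496.0, 215.4], [495.4, 260.4], [383.6, 255.6]]
pipe [0.53747483 0.33685494 0.043     ] [0.57876697 0.1226797  0.043     ] [0.5581209  0.22976732 0.043     ] 0.21811940736467594 10.912508088476583
pipe [0.53716044 0.33574596 0.05      ] [0.57823435 0.12270264 0.05      ] [0.5576974 0.2292243 0.05     ] 0.21696664013678987 10.912508088476596
rest [0.55876953 0.2310305  0.008     ] 0.1694211300675789 0.09060066645774034 10.887393876781047
pipe side [0.561  0.23   0.0366] 0.0014
pipe ends side [array([0.5404, 0.3335, 0.043 ]), array([0.5824, 0.1109, 0.043 ])]
```

```bash
cat >> h.py <<'E'
FX=np.array([.525,-.217,0]); FYAW=-.0415
PX=np.array([.559,.230,.043]); PYAW=np.radians(10.9)
def F(l): return FX+R.from_euler('z',FYAW).apply(l)
def toF(P): return R.from_euler('z',-FYAW).apply(np.asarray(P)-FX)
def down(yaw,flip=False):
    # tool x down, tool y along world direction perpendicular to pipe axis; pipe axis=R(yaw)*y
    ty=np.array([np.cos(yaw),np.sin(yaw),0])*(-1 if flip else 1); tx=np.array([0,0,-1.]); return R.from_matrix(np.c_[tx,ty,np.cross(tx,ty)])
def delta(P,Rt):
    o=r.get_obs(); Rc=R.from_quat(o["orientation"]); d=Rc.inv().apply(np.asarray(P)-o["position"])/.025
    rv=np.degrees((Rc.inv()*Rt).as_rotvec()); return np.round(d,2),np.round(rv,2)
def show():
    o=r.get_obs(); Rc=R.from_quat(o["orientation"]).as_matrix(); print("t",round(o["time"],2),"pos",np.round(o["position"],4),"F",np.round(toF(o["position"]),4),"w",round(o["width"],4),"f",np.round(o["force"],1),"m",np.round(o["moment"],2),"fF",np.round(R.from_euler('z',-FYAW).apply(o["force"]),1),"\ntool x",np.round(Rc[:,0],3),"y",np.round(Rc[:,1],3),"z",np.round(Rc[:,2],3),"q",np.round(o["joint_positions"],2))
E
python3 - <<'E'
from h import *
show()
for fl in (0,1): print(delta(PX+[0,0,.1],down(PYAW,fl)))
for nm,px in {"nose tip":(220,257),"nose back":(187,257),"bracket front":(156,253),"noseL":(218,237),"noseR":(218,280)}.items():
    print(nm,toF(atz("top",np.array(px)/5+[370,185],.060)), toF(atz("top",np.array(px)/5+[370,185],.072)))
for nm,px in {"nose":(396,292)}.items(): print(nm,toF(atz("side",np.array(px)/3.75+[250,130],.06)))
print("bar",toF(tri([507.8,204.2],[369.5,142.7])[0]), proj("top",F([0,0,.06])),proj("top",F([0,-.07,.05])),proj("top",F([0,.07,.05])))
E
```

```text
t 1.0 pos [ 0.2007 -0.6183  0.2313] F [-0.3074 -0.4144  0.2313] w 0.0855 f [ 0.7  1.  -0.1] m [ 0.   -0.02 -0.01] fF [ 0.7  1.  -0.1] 
tool x [ 0. -0. -1.] y [ 0.309 -0.951  0.   ] z [-0.951 -0.309 -0.   ] q [ 1.52  0.5  -0.43  1.55  0.22  1.14 -0.21]
(array([  3.53, -27.85, -24.11]), array([-82.92,  -0.  ,  -0.  ]))
(array([  3.53, -27.85, -24.11]), array([97.08, -0.  ,  0.  ]))
nose tip [0.00208248 0.11041702 0.06      ] [0.00150127 0.11254037 0.072     ]
nose back [0.00134063 0.12816889 0.06      ] [0.00076623 0.13012932 0.072     ]
bracket front [0.00280523 0.14493225 0.06      ] [0.00221739 0.14673883 0.072     ]
noseL [0.01284449 0.11188055 0.06      ] [0.01216451 0.11399047 0.072     ]
noseR [-0.01038301  0.11104682  0.06      ] [-0.01084981  0.11316439  0.072     ]
nose [-0.00117264  0.10951115  0.06      ]
bar [ 0.08246086 -0.08357569  0.20719675] [455.04216016 238.87989756] [479.97632371 240.09064248] [428.2169678  237.93522595]
```

step_arm([
  [0, -0.95, -0.82, -4, 0, 0, 1],
  [0, -0.89, -0.88, -4, 0, 0, 1],
  [0, -0.83, -0.94, -4, 0, 0, 1],
  [0, -0.76, -1, -4, 0, 0, 1],
  [0, -0.7, -1, -4, 0, 0, 1],
  [0, -0.64, -1, -4, 0, 0, 1],
  [0, -0.57, -1, -4, 0, 0, 1],
  [0, -0.5, -1, -4, 0, 0, 1],
  [0, -0.42, -1, -4, 0, 0, 1],
  [0, -0.35, -1, -4, 0, 0, 1],
])

```text
time: 2.0
position: [0.3019, -0.3343, 0.2308]
orientation: [-0.614, -0.347, 0.616, -0.351]
force: [0.4, 0.4, -0.4]
width: 0.0853
```

```bash
python3 - <<'E'
from h import *
show(); print(delta(PX+[0,0,.1],down(PYAW)))
E
```

```text
t 2.0 pos [ 0.3019 -0.3343  0.2308] F [-0.218  -0.1265  0.2308] w 0.0853 f [ 0.4  0.4 -0.4] m [-0.04 -0.02  0.02] fF [ 0.4  0.5 -0.4] 
tool x [-0.    -0.006 -1.   ] y [ 0.859 -0.513  0.003] z [-0.513 -0.859  0.005] q [ 1.44  0.16 -0.72  2.02  0.13  1.    0.11]
(array([  3.38,  -2.76, -24.67]), array([-41.75,   0.32,  -0.05]))
```

step_arm([
  [0, -0.1, -1, -2, 0, 0, 1],
  [0, -0.06, -1, -2, 0, 0, 1],
  [0, -0.02, -1, -2, 0, 0, 1],
  [0, 0.01, -1, -2, 0, 0, 1],
  [0, 0.05, -1, -2, 0, 0, 1],
  [0, 0.08, -1, -2, 0, 0, 1],
  [0, 0.12, -1, -2, 0, 0, 1],
  [0, 0.15, -1, -2, 0, 0, 1],
  [0, 0.19, -1, -2, 0, 0, 1],
  [0, 0.22, -1, -2, 0, 0, 1],
])

```text
time: 3.0
position: [0.4167, -0.0891, 0.231]
orientation: [-0.539, -0.453, 0.541, -0.46]
force: [0.9, -1.0, -0.6]
width: 0.0854
```

step_arm([
  [0, 0.26, -1, -2, 0, 0, 1],
  [0, 0.29, -1, -2, 0, 0, 1],
  [0, 0.33, -1, -2, 0, 0, 1],
  [0, 0.36, -0.95, -2, 0, 0, 1],
  [0, 0.4, -0.95, -2, 0, 0, 1],
  [0, 0.43, -0.9, -2, 0, 0, 1],
  [0, 0.46, -0.9, -2, 0, 0, 1],
  [0, 0.49, -0.9, -2, 0, 0, 1],
  [0, 0.52, -0.85, -2, 0, 0, 1],
  [0, 0.55, -0.8, -2, 0, 0, 1],
])

```text
time: 4.0
position: [0.5248, 0.1651, 0.2307]
orientation: [0.447, 0.545, -0.447, 0.551]
force: [0.2, -0.8, 0.3]
width: 0.0851
```

```bash
python3 - <<'E'
from h import *
show(); print(delta(PX+[0,0,.1],down(PYAW)))
t=optics.get_image("top"); s=optics.get_image("side")
cv2.imwrite("pics/t1.png",t[:,:,::-1]);cv2.imwrite("pics/s1.png",s[:,:,::-1])
E
```

```text
t 4.0 pos [0.5248 0.1651 0.2307] F [-0.0161  0.3818  0.2307] w 0.0851 f [ 0.2 -0.8  0.3] m [ 0.01 -0.03  0.  ] fF [ 0.2 -0.8  0.3] 
tool x [ 0.008 -0.005 -1.   ] y [0.98  0.2   0.006] z [ 0.2   -0.98   0.007] q [ 0.44  0.47 -1.03  1.8   0.46  1.13 -0.55]
(array([ 3.51,  1.84, -2.29]), array([ 0.65,  0.37, -0.37]))
```

View pics/s1.png

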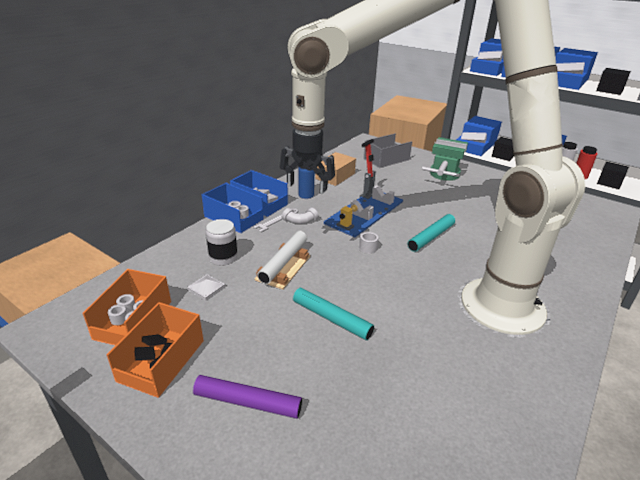

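step_arm([
  [0.8, 0.6, -0.75, 0.6, 0.3, -0.3, 1],
  [1, 0.6, -0.75, 0, 0, 0, 1],
  [1, 0.6, -0.75, 0, 0, 0, 1],
  [0.6, 0, 0, 0, 0, 0, 1],
  [0, 0, 0, 0, 0, 0, 1],
])

```text
time: 4.6
position: [0.559, 0.2352, 0.1431]
orientation: [0.451, 0.545, -0.449, 0.546]
force: [-0.6, -0.2, 0.1]
width: 0.0857
```

```bash
python3 - <<'E'
from h import *
show(); print(delta([.559,.230,.02],down(PYAW)))
t=optics.get_image("top"); s=optics.get_image("side")
a=cv2.resize(t[170:270,230:390],None,fx=5,fy=5,interpolation=cv2.INTER_CUBIC)
b=cv2.resize(s[170:290,230:390],None,fx=5,fy=5,interpolation=cv2.INTER_CUBIC)
cv2.imwrite("pics/t2.png",a[:,:,::-1]);cv2.imwrite("pics/s2.png",b[:,:,::-1])
E
```

```text
t 4.6 pos [0.559  0.2352 0.1431] F [0.0152 0.4532 0.1431] w 0.0857 f [-0.6 -0.2  0.1] m [-0.12  0.01  0.  ] fF [-0.6 -0.3  0.1] 
tool x [ 0.002  0.002 -1.   ] y [0.982 0.19  0.002] z [ 0.19  -0.982 -0.001] q [ 0.21  0.67 -0.91  1.73  0.6   1.04 -0.72]
(array([ 4.92, -0.05,  0.21]), array([ 0.04, -0.07, -0.12]))
```

View pics/s2.png

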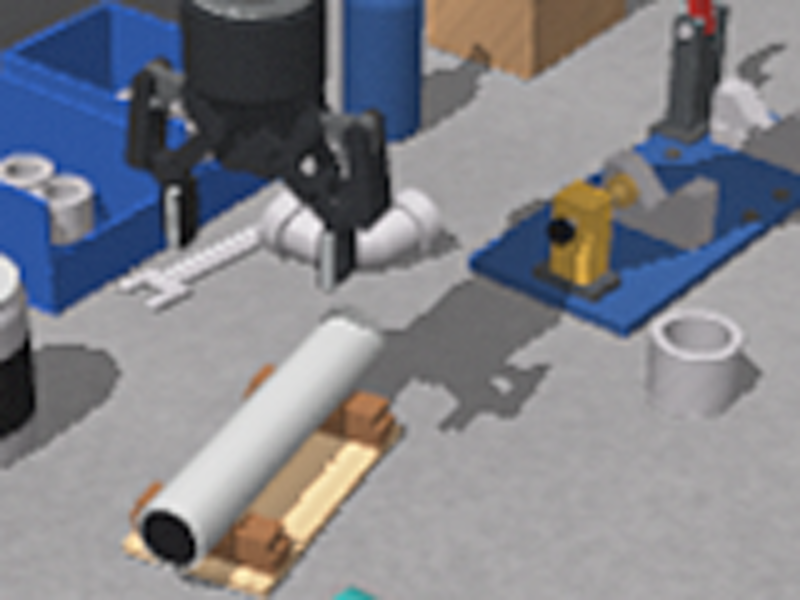

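View pics/t2.png

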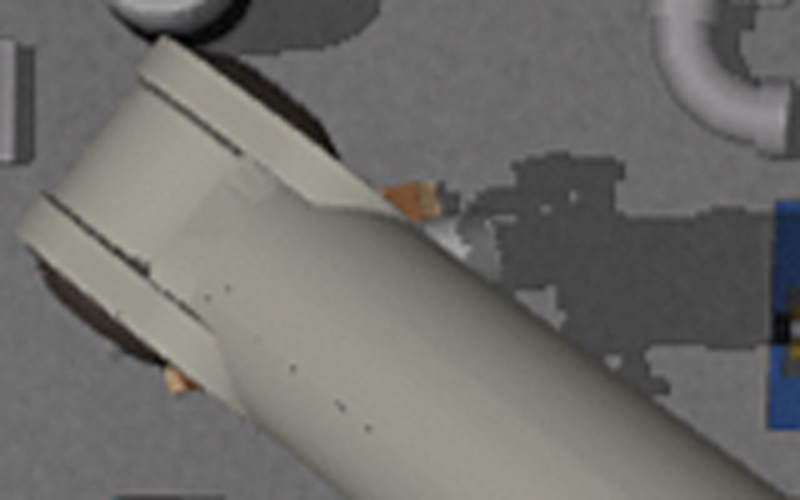

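```bash
python3 - <<'E'
from h import *
p=r.get_obs()["position"]
print(proj("side",p+[0,0,.013]), proj("side",PX), proj("top",PX))
E
```

```text
[280.85161394 222.50921168] [283.25343438 256.32266172] [289.96404921 226.68769504]
```

step_arm([
  [1, 0, 0.1, 0, 0, 0, 1],
  [1, 0, 0.1, 0, 0, 0, 1],
  [1, 0, 0, 0, 0, 0, 1],
  [0.8, 0, 0, 0, 0, 0, 1],
  [0, 0, 0, 0, 0, 0, 1],
])

```text
time: 5.2
position: [0.5677, 0.2273, 0.0569]
orientation: [0.458, 0.539, -0.447, 0.548]
force: [0.4, -0.6, -0.1]
width: 0.0855
```

```bash
python3 - <<'E'
from h import *
show(); print(delta([.559,.230,.02],down(PYAW)))
s=optics.get_image("side")
b=cv2.resize(s[170:290,230:390],None,fx=5,fy=5,interpolation=cv2.INTER_CUBIC)
cv2.imwrite("pics/s3.png",b[:,:,::-1])
E
```

```text
t 5.2 pos [0.5677 0.2273 0.0569] F [0.0243 0.4457 0.0569] w 0.0855 f [ 0.4 -0.6 -0.1] m [-0.04  0.06  0.01] fF [ 0.4 -0.6 -0.1] 
tool x [ 0.018  0.004 -1.   ] y [0.983 0.181 0.019] z [ 0.181 -0.983 -0.   ] q [ 0.16  0.77 -0.82  1.78  0.71  0.9  -0.79]
(array([ 1.47, -0.35, -0.17]), array([-0.45, -0.02, -1.08]))
```

View pics/s3.png

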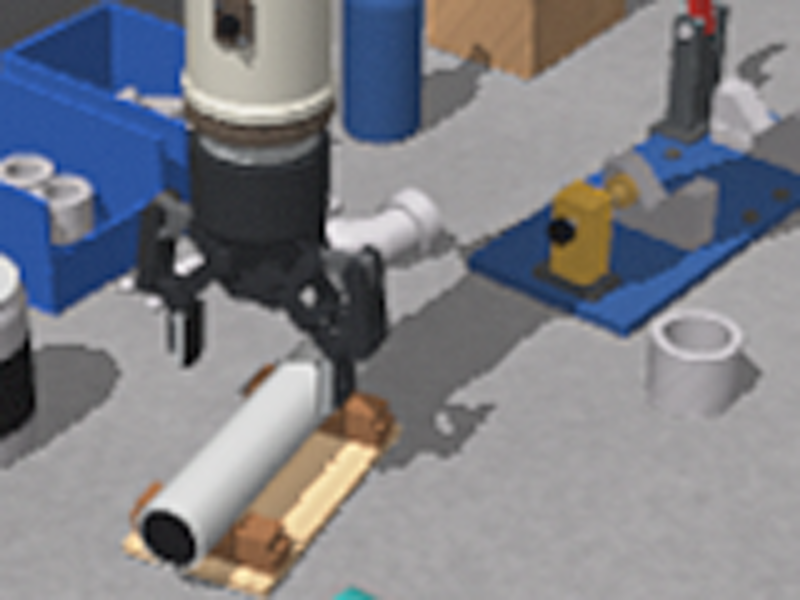

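step_arm([
  [0, -0.35, -0.15, -0.4, 0, -1, 1],
  [0.5, 0, 0, 0, 0, 0, 1],
  [0.5, 0, 0, 0, 0, 0, 1],
  [0.3, 0, 0, 0, 0, 0, 1],
  [0, 0, 0, 0, 0, 0, 1],
])

```text
time: 5.75
position: [0.5622, 0.2308, 0.029]
orientation: [0.454, 0.543, -0.448, 0.547]
force: [0.0, 0.6, 0.8]
width: 0.0857
```

```bash
python3 - <<'E'
from h import *
show(); print(delta([.559,.230,.02],down(PYAW)))
E
```

```text
t 5.75 pos [0.5622 0.2308 0.029 ] F [0.0186 0.4489 0.029 ] w 0.0857 f [0.  0.6 0.8] m [ 0.    0.04 -0.03] fF [0.  0.6 0.8] 
tool x [ 0.01   0.004 -1.   ] y [0.982 0.187 0.01 ] z [ 0.187 -0.982 -0.002] q [ 0.14  0.8  -0.79  1.79  0.74  0.86 -0.82]
(array([ 0.36, -0.14,  0.01]), array([-0.12, -0.09, -0.58]))
```

step_arm([
  [0.2, -0.14, 0, -0.1, -0.1, -0.6, 1],
  [0.2, 0, 0, 0, 0, 0, 1],
  [0, 0, 0, 0, 0, 0, 1],
])

```text
time: 6.05
position: [0.5583, 0.2303, 0.0178]
orientation: [0.45, 0.546, -0.451, 0.545]
force: [1.5, 0.2, -0.4]
width: 0.0851
```

step_arm([
  [0, 0, 0, 0, 0, 0, 0.7],
  [0, 0, 0, 0, 0, 0, 0.5],
  [0, 0, 0, 0, 0, 0, 0.3],
  [0, 0, 0, 0, 0, 0, 0.3],
  [0, 0, 0, 0, 0, 0, 0.3],
  [0, 0, 0, 0, 0, 0, 0.3],
], force=40)

```text
time: 6.65
position: [0.5592, 0.2309, 0.0184]
orientation: [0.45, 0.545, -0.45, 0.545]
force: [0.7, -0.3, -1.0]
width: 0.0411
```

```bash
python3 - <<'E'
from h import *
show(); print(delta([.559,.230,.02],down(PYAW)))
s=optics.get_image("side")
b=cv2.resize(s[170:290,230:390],None,fx=5,fy=5,interpolation=cv2.INTER_CUBIC)
cv2.imwrite("pics/s4.png",b[:,:,::-1])
E
```

```text
t 6.65 pos [0.5592 0.2309 0.0184] F [0.0156 0.4489 0.0184] w 0.0411 f [ 0.7 -0.3 -1. ] m [ 0.1  -0.11  0.03] fF [ 0.7 -0.3 -1. ] 
tool x [ 0.     0.001 -1.   ] y [0.982 0.189 0.   ] z [ 0.189 -0.982 -0.001] q [ 0.13  0.82 -0.78  1.79  0.75  0.86 -0.82]
(array([-0.06, -0.02,  0.03]), array([ 0.02, -0.03, -0.01]))
```

View pics/s4.png

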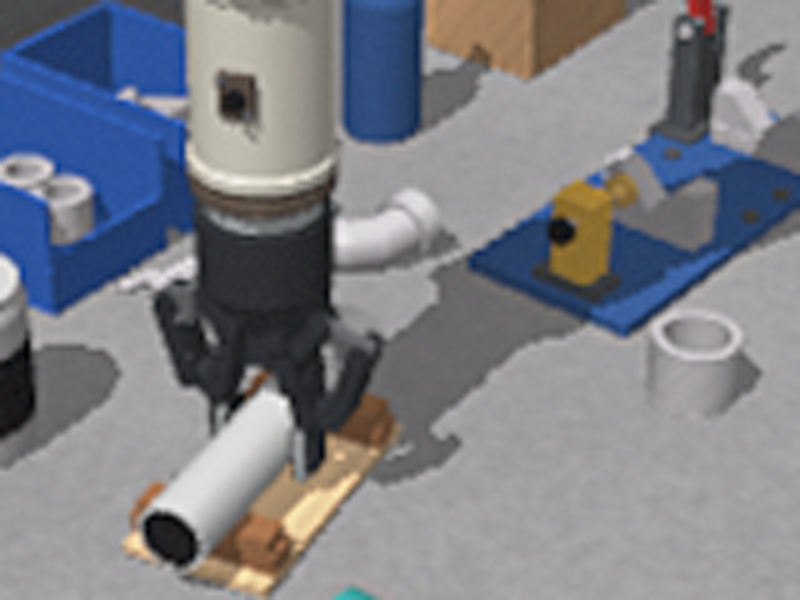

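step_arm([
  [-0.3, 0, 0, 0, 0, 0, 0.3],
  [-0.7, 0, 0, 0, 0, 0, 0.3],
  [-1, 0, 0, 0, 0, 0, 0.3],
  [-1, 0, 0, 0, 0, 0, 0.3],
  [-1, 0, 0, 0, 0, 0, 0.3],
  [-1, 0, 0, 0, 0, 0, 0.3],
  [-0.6, 0, 0.2, 0, 0, 0, 0.3],
])

```text
time: 7.4
position: [0.5546, 0.2243, 0.1638]
orientation: [0.446, 0.548, -0.453, 0.544]
force: [-0.6, 0.1, -5.5]
width: 0.0406
```

```bash
python3 - <<'E'
from h import *
show(); print(delta(F([0,-.014,.15]),down(FYAW)))
s=optics.get_image("side")
b=cv2.resize(s[130:290,230:390],None,fx=3.75,fy=3.75,interpolation=cv2.INTER_CUBIC)
cv2.imwrite("pics/s5.png",b[:,:,::-1])
E
```

```text
t 7.4 pos [0.5546 0.2243 0.1638] F [0.0113 0.4422 0.1638] w 0.0406 f [-0.6  0.1 -5.5] m [ 0.04 -0.03 -0.03] fF [-0.6  0.1 -5.5] 
tool x [-0.011 -0.004 -1.   ] y [ 0.981  0.193 -0.012] z [ 0.193 -0.981  0.002] q [ 0.24  0.64 -0.93  1.72  0.57  1.09 -0.69]
(array([ 0.64, -4.69, 17.64]), array([13.49,  0.18,  0.66]))
```

View pics/s5.png

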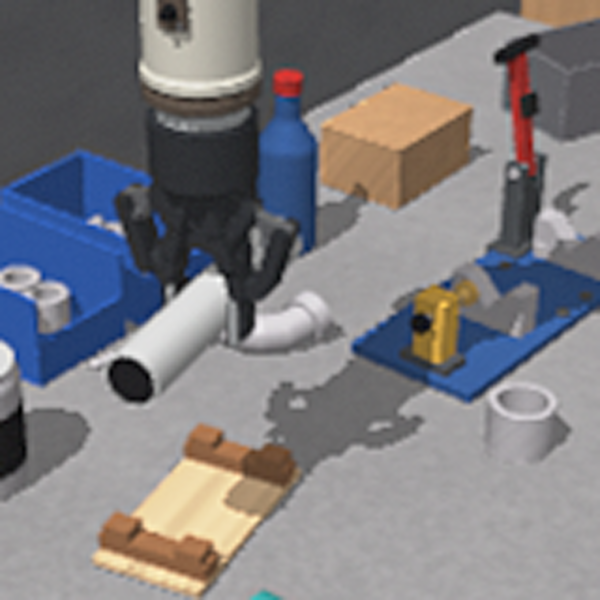

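step_arm([
  [0, -0.25, 0.9, 2, 0, 0.6, 0.3],
  [0, -0.22, 1, 2, 0, 0, 0.3],
  [0, -0.18, 1, 2, 0, 0, 0.3],
  [0, -0.15, 1, 2, 0, 0, 0.3],
  [0, -0.11, 1, 2, 0, 0, 0.3],
  [0, -0.08, 1, 2, 0, 0, 0.3],
  [0, -0.05, 1, 1.5, 0, 0, 0.3],
  [0, -0.03, 1, 0, 0, 0, 0.3],
  [0, -0.03, 1, 0, 0, 0, 0.3],
  [0, -0.03, 1, 0, 0, 0, 0.3],
])

```text
time: 8.45
position: [0.532, -0.0356, 0.1639]
orientation: [-0.51, -0.488, 0.514, -0.488]
force: [0.7, -0.2, -4.1]
width: 0.0411
```

```bash
python3 - <<'E'
from h import *
show(); print(delta(F([0,-.014,.15]),down(FYAW)))
E
```

```text
t 8.45 pos [ 0.532  -0.0356  0.1639] F [-0.0006  0.1815  0.1639] w 0.0411 f [ 0.7 -0.2 -4.1] m [ 0.   -0.02 -0.03] fF [ 0.7 -0.2 -4.1] 
tool x [-0.005 -0.004 -1.   ] y [ 0.999 -0.048 -0.005] z [-0.048 -0.999  0.004] q [ 0.73  0.5  -0.91  1.89  0.48  0.99 -0.45]
(array([0.59, 0.08, 7.82]), array([-0.39,  0.23,  0.27]))
```

step_arm([
  [0, 0, 1, -0.4, 0.2, 0.3, 0.3],
  [0, 0, 1, 0, 0, 0, 0.3],
  [0, 0, 1, 0, 0, 0, 0.3],
  [0, 0, 1, 0, 0, 0, 0.3],
  [0, 0, 1, 0, 0, 0, 0.3],
  [0, 0, 1, 0, 0, 0, 0.3],
  [0, 0, 0.9, 0, 0, 0, 0.3],
  [0, 0, 0.3, 0, 0, 0, 0.3],
  [0, 0, 0, 0, 0, 0, 0.3],
])

```text
time: 9.35
position: [0.5137, -0.2303, 0.159]
orientation: [-0.509, -0.49, 0.516, -0.485]
force: [0.3, -0.0, -3.4]
width: 0.0411
```

```bash
python3 - <<'E'
from h import *
show(); print(delta(F([0,-.014,.08]),down(FYAW)))
t=optics.get_image("top");s=optics.get_image("side")
b=cv2.resize(s[110:270,290:450],None,fx=3.75,fy=3.75,interpolation=cv2.INTER_CUBIC)
cv2.imwrite("pics/s6.png",b[:,:,::-1])
b=cv2.resize(t[170:290,370:530],None,fx=5,fy=5,interpolation=cv2.INTER_CUBIC)
cv2.imwrite("pics/t6.png",b[:,:,::-1])
E
```

```text
t 9.35 pos [ 0.5137 -0.2303  0.159 ] F [-0.0107 -0.0137  0.159 ] w 0.0411 f [ 0.3 -0.  -3.4] m [-0.   -0.03  0.04] fF [ 0.3 -0.  -3.4] 
tool x [-0.012 -0.002 -1.   ] y [ 0.999 -0.051 -0.012] z [-0.051 -0.999  0.002] q [ 1.03  0.55 -0.87  1.82  0.5   1.01 -0.09]
(array([ 3.15,  0.47, -0.  ]), array([-0.53,  0.13,  0.71]))
```

View pics/s6.png

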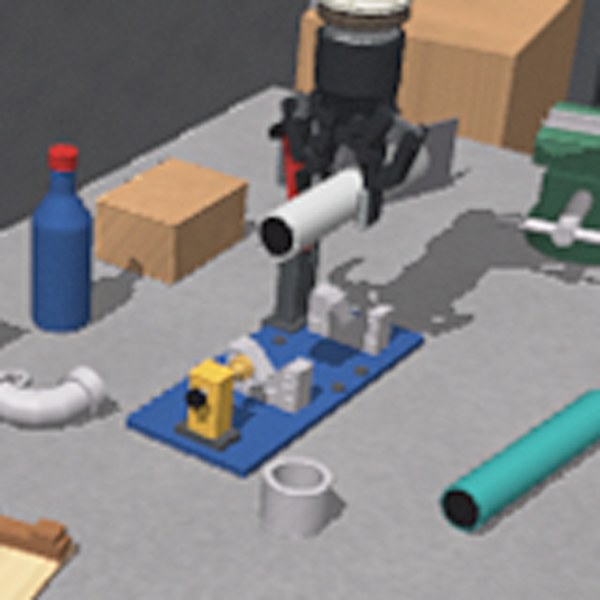

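View pics/t6.png

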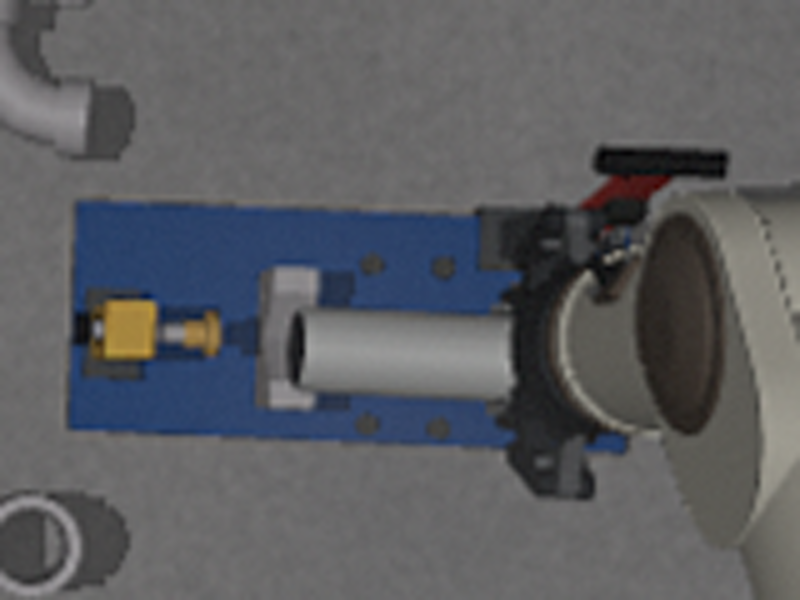

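```bash
python3 - <<'E'
from h import *
for px in [(297,349),(291,350),(303,308),(303,390)]:
  for z in (.1836,.2046): print(px,z,toF(atz("top",np.array(px)/5+[370,170],z)))
print(toF(atz("side",np.array((277,237))/3.75+[290,110],.1836)))
for y in (.09,.096,.10): print((proj("top",F([-.0107,y,.1836]))-[370,170])*5,(proj("side",F([-.0107,y,.1836]))-[290,110])*3.75)
E
```

```text
(297, 349) 0.1836 [-0.01064667  0.09452346  0.1836    ]
(297, 349) 0.2046 [-0.01154418  0.09890919  0.2046    ]
(291, 350) 0.1836 [-0.01125762  0.09742431  0.1836    ]
(291, 350) 0.2046 [-0.0121443   0.10175858  0.2046    ]
(303, 308) 0.1836 [0.00952038 0.0923016  0.1836    ]
(303, 308) 0.2046 [0.00826514 0.09672674 0.2046    ]
(303, 390) 0.1836 [-0.03054619  0.09091085  0.1836    ]
(303, 390) 0.2046 [-0.03109072  0.09536066  0.2046    ]
[-0.01165075  0.09383779  0.1836    ]
[306.28525755 349.49649461] [278.56352396 235.1842028 ]
[293.9643738  348.98251425] [274.64222489 237.51878401]
[285.75179436 348.6399167 ] [272.01588343 239.08240038]
```

step_arm([
  [0.6, 0.45, 0, -0.5, 0, 0.7, 0.3],
  [0.8, 0, 0, 0, 0, 0, 0.3],
  [0.8, 0, 0, 0, 0, 0, 0.3],
  [0.8, 0, 0, 0, 0, 0, 0.3],
  [0.5, 0, 0, 0, 0, 0, 0.3],
  [0, 0, 0, 0, 0, 0, 0.3],
])

```text
time: 10.05
position: [0.5307, -0.2185, 0.0661]
orientation: [0.508, 0.493, -0.504, 0.495]
force: [0.7, -0.3, -4.2]
width: 0.0413
```

```bash
python3 - <<'E'
from h import *
show(); print(delta(F([0,-.014,.045]),down(FYAW)))
E
```

```text
t 10.05 pos [ 0.5307 -0.2185  0.0661] F [ 0.0058 -0.0012  0.0661] w 0.0413 f [ 0.7 -0.3 -4.2] m [ 0.03  0.06 -0.07] fF [ 0.8 -0.2 -4.2] 
tool x [ 0.006  0.002 -1.   ] y [ 1.    -0.024  0.006] z [-0.024 -1.    -0.002] q [ 0.93  0.69 -0.78  1.86  0.63  0.85 -0.18]
(array([ 0.84, -0.24,  0.51]), array([ 1.  , -0.15, -0.35]))
```

step_arm([
  [0, -0.24, 0.5, 1, -0.1, -0.3, 0.3],
  [0, 0, 0, 0, 0, 0, 0.3],
])

```text
time: 10.25
position: [0.5249, -0.2303, 0.0662]
orientation: [0.51, 0.49, -0.509, 0.49]
force: [0.4, -1.3, -5.2]
width: 0.0409
```

step_arm([
  [0.4, 0, 0.05, 0, 0, 0, 0.3],
  [0, 0, 0, 0, 0, 0, 0.3],
])

```text
time: 10.45
position: [0.5258, -0.233, 0.0571]
orientation: [0.511, 0.488, -0.51, 0.49]
force: [-0.9, -0.6, -5.4]
width: 0.0408
```

```bash
python3 - <<'E'
from h import *
show(); print(delta(F([0,-.014,.045]),down(FYAW)))
E
```

```text
t 10.45 pos [ 0.5258 -0.233   0.0571] F [ 0.0015 -0.016   0.0571] w 0.0408 f [-0.9 -0.6 -5.4] m [-0.03  0.03 -0.02] fF [-0.9 -0.7 -5.4] 
tool x [ 0.004 -0.001 -1.   ] y [ 0.999 -0.042  0.004] z [-0.042 -0.999  0.   ] q [ 0.94  0.7  -0.76  1.86  0.64  0.84 -0.18]
(array([ 0.48, -0.06, -0.08]), array([-0.02,  0.03, -0.21]))
```

step_arm([
  [0.3, -0.05, -0.05, 0, 0, -0.2, 0.3],
  [0.25, 0, 0, 0, 0, 0, 0.3],
  [0, 0, 0, 0, 0, 0, 0.3],
])

```text
time: 10.75
position: [0.5252, -0.2321, 0.0429]
orientation: [0.511, 0.489, -0.51, 0.49]
force: [-0.2, 0.4, -5.1]
width: 0.0408
```

```bash
python3 - <<'E'
from h import *
show(); print(delta(F([0,-.014,.036]),down(FYAW)))
t=optics.get_image("top");s=optics.get_image("side")
b=cv2.resize(s[150:270,310:430],None,fx=5,fy=5,interpolation=cv2.INTER_CUBIC)
cv2.imwrite("pics/s7.png",b[:,:,::-1])
b=cv2.resize(t[170:290,370:530],None,fx=5,fy=5,interpolation=cv2.INTER_CUBIC)
cv2.imwrite("pics/t7.png",b[:,:,::-1])
E
```

```text
t 10.75 pos [ 0.5252 -0.2321  0.0429] F [ 0.0009 -0.0151  0.0429] w 0.0408 f [-0.2  0.4 -5.1] m [ 0.09  0.08 -0.03] fF [-0.2  0.4 -5.1] 
tool x [ 0.001 -0.001 -1.   ] y [ 0.999 -0.043  0.002] z [-0.043 -0.999  0.001] q [ 0.93  0.72 -0.75  1.86  0.66  0.82 -0.2 ]
(array([ 0.28, -0.03, -0.04]), array([-0.06,  0.06, -0.09]))
```

View pics/s7.png

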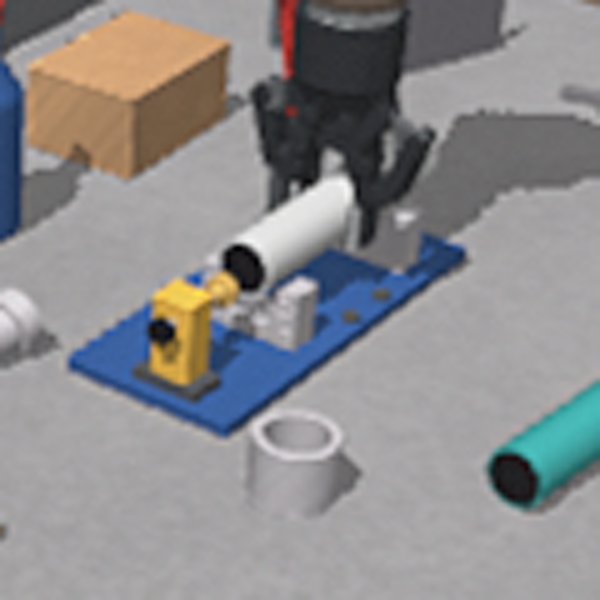

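View pics/t7.png

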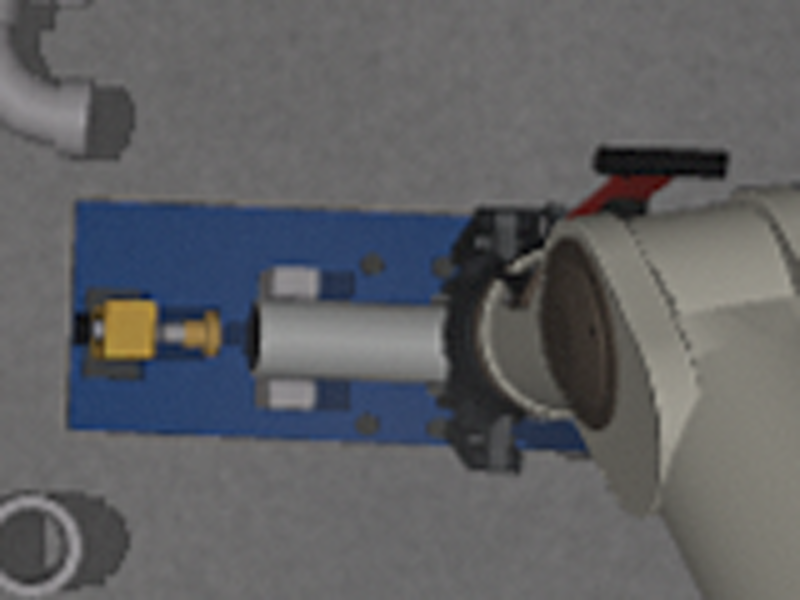

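The pipe is over the V groove. Its end is at about crop (250,338) and the nose face at (220,334), a gap of roughly 15 mm. Now I'll lower it in small, felt steps.

step_arm([
  [0.12, 0, 0, 0, 0, 0, 0.3],
  [0, 0, 0, 0, 0, 0, 0.3],
])

```text
time: 11.05
position: [0.526, -0.2319, 0.0406]
orientation: [0.511, 0.488, -0.51, 0.49]
force: [-0.4, 0.4, -4.2]
width: 0.0411
```

step_arm([
  [0.1, 0, 0, 0, 0, 0, 0.3],
  [0, 0, 0, 0, 0, 0, 0.3],
])

```text
time: 11.25
position: [0.5262, -0.2319, 0.0381]
orientation: [0.511, 0.488, -0.51, 0.491]
force: [-0.6, 0.4, -3.8]
width: 0.0413
```

```bash
python3 - <<'E'
from h import *
show(); print(delta(F([0,-.014,.036]),down(FYAW)))
E
```

```text
t 11.25 pos [ 0.5262 -0.2319  0.0381] F [ 0.0018 -0.0149  0.0381] w 0.0413 f [-0.6  0.4 -3.8] m [0.07 0.04 0.01] fF [-0.6  0.4 -3.8] 
tool x [ 0.003 -0.002 -1.   ] y [ 0.999 -0.042  0.003] z [-0.042 -0.999  0.001] q [ 0.92  0.73 -0.74  1.86  0.66  0.81 -0.21]
(array([ 0.08, -0.07, -0.03]), array([-0.03,  0.08, -0.18]))
```

step_arm([
  [0.06, -0.04, 0, 0, 0, -0.2, 0.3],
  [0, 0, 0, 0, 0, 0, 0.3],
])

```text
time: 11.45
position: [0.5254, -0.2319, 0.0366]
orientation: [-0.51, -0.489, 0.511, -0.49]
force: [-0.0, 0.3, -4.8]
width: 0.041
```

step_arm([
  [0.05, 0, 0, 0, 0, 0, 0.3],
  [0, 0, 0, 0, 0, 0, 0.3],
])

```text
time: 11.65
position: [0.5261, -0.232, 0.0358]
orientation: [-0.51, -0.489, 0.511, -0.49]
force: [-0.1, -0.4, -3.3]
width: 0.0408
```

step_arm([
  [0.05, 0, 0, 0, 0, 0, 0.3],
  [0, 0, 0, 0, 0, 0, 0.3],
])

```text
time: 11.85
position: [0.5263, -0.2321, 0.0355]
orientation: [-0.51, -0.488, 0.511, -0.49]
force: [-0.8, 0.5, -4.4]
width: 0.0411
```

```bash
python3 - <<'E'
from h import *
show(); print(delta(F([0,-.014,.036]),down(FYAW)))
E
```

```text
t 11.85 pos [ 0.5263 -0.2321  0.0355] F [ 0.0019 -0.015   0.0355] w 0.0411 f [-0.8  0.5 -4.4] m [ 0.08 -0.01 -0.05] fF [-0.8  0.5 -4.4] 
tool x [ 0.001 -0.002 -1.   ] y [ 0.999 -0.042  0.001] z [-0.043 -0.999  0.002] q [ 0.92  0.73 -0.74  1.86  0.67  0.81 -0.21]
(array([-0.02, -0.08, -0.04]), array([-0.06,  0.14, -0.07]))
```

step_arm([
  [0.06, -0.03, 0, 0, 0, 0, 0.3],
  [0, 0, 0, 0, 0, 0, 0.3],
])

```text
time: 12.05
position: [0.5265, -0.2321, 0.0356]
orientation: [-0.51, -0.488, 0.511, -0.491]
force: [-0.5, 0.4, -3.5]
width: 0.0408
```

step_arm([
  [0.06, 0, 0, 0, 0, 0, 0.3],
  [0, 0, 0, 0, 0, 0, 0.3],
])

```text
time: 12.25
position: [0.5265, -0.2321, 0.0357]
orientation: [-0.51, -0.488, 0.511, -0.491]
force: [-0.0, -0.4, -4.2]
width: 0.0409
```

step_arm([
  [0.06, 0, 0, 0, 0, 0, 0.3],
  [0, 0, 0, 0, 0, 0, 0.3],
])

```text
time: 12.45
position: [0.5265, -0.2322, 0.0357]
orientation: [-0.509, -0.487, 0.511, -0.492]
force: [-0.2, -0.3, -5.2]
width: 0.0411
```

```bash
python3 - <<'E'
from h import *
show(); print(delta(F([0,-.014,.036]),down(FYAW)))
E
```

```text
t 12.45 pos [ 0.5265 -0.2322  0.0357] F [ 0.0022 -0.0151  0.0357] w 0.0411 f [-0.2 -0.3 -5.2] m [ 0.12 -0.02 -0.07] fF [-0.2 -0.3 -5.2] 
tool x [ 0.002 -0.007 -1.   ] y [ 0.999 -0.042  0.002] z [-0.042 -0.999  0.007] q [ 0.92  0.73 -0.73  1.86  0.67  0.81 -0.21]
(array([-0.01, -0.09, -0.04]), array([-0.  ,  0.38, -0.12]))
```

step_arm([
  [0.08, -0.05, 0, 0, 0.4, -0.1, 0.3],
])

```text
time: 12.55
position: [0.5266, -0.232, 0.0353]
orientation: [0.511, 0.489, -0.51, 0.49]
force: [-7.3, 3.3, 25.9]
width: 0.041
```

step_arm([
  [0.12, 0, 0, 0, 0, 0, 0.3],
])

```text
time: 12.65
position: [0.5266, -0.2321, 0.0352]
orientation: [-0.51, -0.489, 0.51, -0.491]
force: [-18.0, 3.5, 44.7]
width: 0.0408
```

```bash
python3 - <<'E'
from h import *
show(); print(delta(F([0,-.014,.036]),down(FYAW)))
E
```

```text
t 12.65 pos [ 0.5266 -0.2321  0.0352] F [ 0.0022 -0.015   0.0352] w 0.0408 f [-18.    3.5  44.7] m [ 0.69  3.47 -0.07] fF [-18.1   2.7  44.7] 
tool x [ 0.001 -0.002 -1.   ] y [ 0.999 -0.041  0.001] z [-0.041 -0.999  0.002] q [ 0.92  0.73 -0.74  1.86  0.67  0.81 -0.21]
(array([-0.03, -0.09, -0.04]), array([ 0.02,  0.14, -0.08]))
```

step_arm([
  [0, -0.02, 0, 0, 0, 0, 0.3],
])

```text
time: 12.75
position: [0.5264, -0.2321, 0.0361]
orientation: [-0.51, -0.488, 0.51, -0.491]
force: [0.0, -0.5, -4.8]
width: 0.041
```

step_arm([
  [0.02, -0.03, 0, 0, 0, 0, 0.3],
])

```text
time: 12.85
position: [0.5262, -0.2323, 0.0355]
orientation: [0.51, 0.488, -0.51, 0.491]
force: [2.3, -0.3, -1.3]
width: 0.0407
```

```bash
python3 - <<'E'
from h import *
show(); print(delta(F([0,-.014,.036]),down(FYAW)))
E
```

```text
t 12.85 pos [ 0.5262 -0.2323  0.0355] F [ 0.0018 -0.0152  0.0355] w 0.0407 f [ 2.3 -0.3 -1.3] m [ 0.14 -0.39 -0.15] fF [ 2.3 -0.2 -1.3] 
tool x [ 0.003 -0.003 -1.   ] y [ 0.999 -0.041  0.003] z [-0.041 -0.999  0.003] q [ 0.92  0.73 -0.74  1.86  0.67  0.81 -0.21]
(array([-0.02, -0.07, -0.05]), array([ 0.02,  0.18, -0.19]))
```

step_arm([
  [0.045, 0, 0, 0, 0, 0, 0.3],
])

```text
time: 12.95
position: [0.5264, -0.2323, 0.0352]
orientation: [-0.51, -0.488, 0.51, -0.491]
force: [-8.9, 3.6, 23.0]
width: 0.0406
```

step_arm([
  [0.045, 0, 0, 0, 0, 0, 0.3],
])

```text
time: 13.05
position: [0.5264, -0.2323, 0.0352]
orientation: [-0.51, -0.488, 0.511, -0.491]
force: [-7.2, 2.1, 19.5]
width: 0.0409
```

```bash
python3 - <<'E'
from h import *
show(); print(delta(F([0.002,-.001,.0355]),down(FYAW)))
E
```

```text
t 13.05 pos [ 0.5264 -0.2323  0.0352] F [ 0.002  -0.0152  0.0352] w 0.0409 f [-7.2  2.1 19.5] m [ 0.43  1.54 -0.16] fF [-7.2  1.8 19.5] 
tool x [ 0.002 -0.004 -1.   ] y [ 0.999 -0.042  0.003] z [-0.042 -0.999  0.004] q [ 0.92  0.73 -0.73  1.86  0.67  0.81 -0.21]
(array([-0.01, -0.  , -0.57]), array([-0.04,  0.23, -0.15]))
```

step_arm([
  [0.02, -0.01, -0.1, 0, 0, 0, 0.3],
  [0.02, -0.01, -0.1, 0, 0, 0, 0.3],
  [0.02, 0, -0.1, 0, 0, 0, 0.3],
])

```text
time: 13.35
position: [0.5263, -0.2324, 0.0353]
orientation: [-0.509, -0.484, 0.514, -0.493]
force: [-3.2, -3.2, 9.0]
width: 0.0407
```

```bash
python3 - <<'E'
from h import *
show(); print(delta(F([0.002,-.001,.0355]),down(FYAW)))
E
```

```text
t 13.35 pos [ 0.5263 -0.2324  0.0353] F [ 0.002  -0.0153  0.0353] w 0.0407 f [-3.2 -3.2  9. ] m [-0.59  0.91  0.29] fF [-3.  -3.3  9. ] 
tool x [ 0.003 -0.014 -1.   ] y [ 0.999 -0.046  0.003] z [-0.046 -0.999  0.014] q [ 0.91  0.72 -0.73  1.87  0.68  0.81 -0.23]
(array([-0.02, -0.  , -0.57]), array([-0.27,  0.79, -0.19]))
```

step_arm([
  [0, 0, -0.2, 0, 0.8, -0.2, 0.3],
])

```text
time: 13.45
position: [0.5263, -0.2305, 0.0354]
orientation: [-0.511, -0.487, 0.513, -0.489]
force: [-1.2, -5.2, 0.6]
width: 0.0412
```

```bash
python3 - <<'E'
from h import *
show(); print(delta(F([0.002,-.001,.0355]),down(FYAW)))
E
```

```text
t 13.45 pos [ 0.5263 -0.2305  0.0354] F [ 0.0019 -0.0135  0.0354] w 0.0412 f [-1.2 -5.2  0.6] m [-1.09  0.27  0.36] fF [-1.  -5.2  0.6] 
tool x [-0.    -0.004 -1.   ] y [ 0.999 -0.047 -0.   ] z [-0.047 -0.999  0.004] q [ 0.92  0.73 -0.73  1.86  0.67  0.81 -0.22]
(array([-0.01,  0.  , -0.5 ]), array([-0.31,  0.22,  0.02]))
```

step_arm([
  [0.01, 0, -0.18, -0.2, 0.3, 0, 0.3],
])

```text
time: 13.55
position: [0.5263, -0.2303, 0.0353]
orientation: [-0.51, -0.488, 0.512, -0.489]
force: [-2.3, -9.6, 5.3]
width: 0.0406
```

step_arm([
  [0.01, 0, -0.18, -0.2, 0.3, 0, 0.3],
])

```text
time: 13.65
position: [0.5264, -0.2303, 0.0354]
orientation: [-0.51, -0.488, 0.512, -0.489]
force: [-3.3, -8.4, 5.4]
width: 0.041
```

```bash
python3 - <<'E'
from h import *
show(); print(delta(F([0.002,-.001,.0355]),down(FYAW)))
E
```

```text
t 13.65 pos [ 0.5264 -0.2303  0.0354] F [ 0.0019 -0.0132  0.0354] w 0.041 f [-3.3 -8.4  5.4] m [-1.55  0.49  0.02] fF [-3.  -8.5  5.4] 
tool x [-0.    -0.003 -1.   ] y [ 0.999 -0.045 -0.   ] z [-0.045 -0.999  0.003] q [ 0.92  0.73 -0.73  1.86  0.67  0.81 -0.22]
(array([-0.01,  0.  , -0.49]), array([-0.19,  0.17,  0.02]))
```

step_arm([
  [0, 0, -0.22, -0.1, 0.2, 0, 0.3],
])

```text
time: 13.75
position: [0.5264, -0.2293, 0.0354]
orientation: [-0.51, -0.487, 0.512, -0.489]
force: [-1.3, -5.8, 2.8]
width: 0.0407
```

step_arm([
  [0, 0, -0.22, 0, 0, 0, 0.3],
])

```text
time: 13.85
position: [0.5264, -0.2283, 0.0354]
orientation: [-0.51, -0.486, 0.514, -0.49]
force: [-2.7, -7.1, 3.1]
width: 0.0411
```

```bash
python3 - <<'E'
from h import *
show(); print(delta(F([0.002,-.001,.0355]),down(FYAW)))
E
```

```text
t 13.85 pos [ 0.5264 -0.2283  0.0354] F [ 0.0019 -0.0112  0.0354] w 0.0411 f [-2.7 -7.1  3.1] m [-1.4   0.38  0.45] fF [-2.4 -7.2  3.1] 
tool x [-0.    -0.009 -1.   ] y [ 0.999 -0.048 -0.   ] z [-0.048 -0.999  0.009] q [ 0.91  0.73 -0.73  1.87  0.67  0.81 -0.23]
(array([-0.01,  0.  , -0.41]), array([-0.38,  0.52,  0.  ]))
```

step_arm([
  [0, -0.01, -0.25, -0.3, 0.4, 0, 0.3],
  [0, -0.01, -0.25, -0.1, 0.2, 0, 0.3],
  [0, 0, -0.25, -0.1, 0.2, 0, 0.3],
])

```text
time: 14.15
position: [0.5267, -0.2219, 0.0354]
orientation: [-0.509, -0.486, 0.513, -0.491]
force: [-1.4, -8.4, 3.8]
width: 0.0408
```

```bash
python3 - <<'E'
from h import *
show(); print(delta(F([0.002,-.001,.0355]),down(FYAW)))
E
```

```text
t 14.15 pos [ 0.5267 -0.2219  0.0354] F [ 0.0019 -0.0048  0.0354] w 0.0408 f [-1.4 -8.4  3.8] m [-1.48  0.43  0.29] fF [-1.1 -8.4  3.8] 
tool x [ 0.001 -0.009 -1.   ] y [ 0.999 -0.046  0.001] z [-0.046 -0.999  0.009] q [ 0.9   0.72 -0.73  1.87  0.67  0.81 -0.24]
(array([-0.01,  0.  , -0.15]), array([-0.27,  0.49, -0.07]))
```

```bash
cat > look.py <<'E'
from h import *
import sys
k=sys.argv[1]
t=optics.get_image("top");s=optics.get_image("side")
a=cv2.resize(s[180:240,330:390],None,fx=10,fy=10,interpolation=cv2.INTER_CUBIC)
b=cv2.resize(t[215:260,380:455],None,fx=10,fy=10,interpolation=cv2.INTER_CUBIC)
cv2.imwrite(f"pics/s{k}.png",a[:,:,::-1]); cv2.imwrite(f"pics/t{k}.png",b[:,:,::-1]); cv2.imwrite(f"pics/T{k}.png",t[:,:,::-1]); cv2.imwrite(f"pics/S{k}.png",s[:,:,::-1]); show()
E
python3 look.py 8
```

```text
t 14.25 pos [ 0.5267 -0.2213  0.0353] F [ 0.0019 -0.0042  0.0353] w 0.0409 f [-1.6 -6.8  2.1] m [-1.17  0.34  0.16] fF [-1.3 -6.8  2.1] 
tool x [ 0.001 -0.008 -1.   ] y [ 0.999 -0.046  0.001] z [-0.046 -0.999  0.008] q [ 0.9   0.72 -0.73  1.87  0.67  0.81 -0.24]
```

View pics/t8.png

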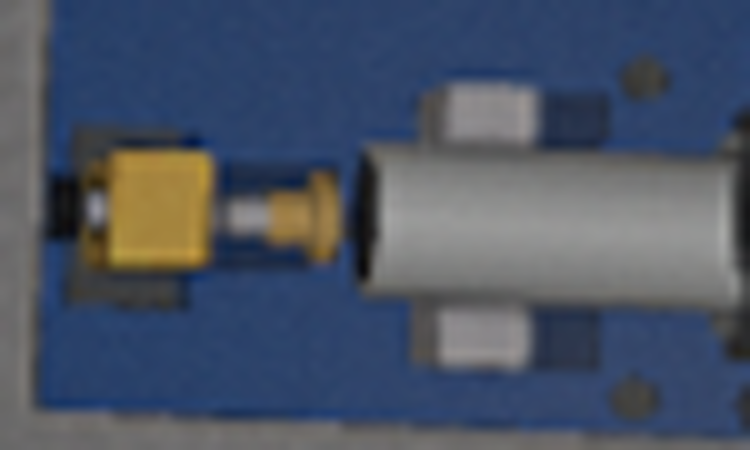

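step_arm([
  [0, 0, -0.22, -0.2, 0.4, 0, 0.3],
  [0, 0, -0.22, 0, 0.2, 0, 0.3],
])

```text
time: 14.45
position: [0.5268, -0.2193, 0.0354]
orientation: [-0.51, -0.486, 0.513, -0.49]
force: [-1.2, -8.5, 3.1]
width: 0.0408
```

```bash
python3 - <<'E'
from h import *
show()
E
```

```text
t 14.45 pos [ 0.5268 -0.2193  0.0354] F [ 0.0019 -0.0022  0.0354] w 0.0408 f [-1.2 -8.5  3.1] m [-1.53  0.37  0.4 ] fF [-0.8 -8.5  3.1] 
tool x [ 0.001 -0.007 -1.   ] y [ 0.999 -0.047  0.001] z [-0.047 -0.999  0.007] q [ 0.9   0.72 -0.73  1.88  0.67  0.8  -0.24]
```

step_arm([
  [0, 0, -0.22, -0.2, 0.4, 0, 0.3],
])

```text
time: 14.55
position: [0.5269, -0.218, 0.0354]
orientation: [-0.51, -0.487, 0.512, -0.49]
force: [-1.4, -6.9, 3.5]
width: 0.0406
```

step_arm([
  [0, 0, -0.22, -0.1, 0.2, 0, 0.3],
])

```text
time: 14.65
position: [0.5269, -0.2172, 0.0353]
orientation: [-0.51, -0.486, 0.513, -0.49]
force: [-1.1, -8.4, 3.4]
width: 0.0409
```

step_arm([
  [0, 0, -0.22, -0.1, 0.2, 0, 0.3],
])

```text
time: 14.75
position: [0.527, -0.2161, 0.0354]
orientation: [-0.51, -0.486, 0.513, -0.49]
force: [-2.0, -8.2, 3.6]
width: 0.0411
```

```bash
python3 look.py 9
```

```text
t 14.85 pos [ 0.527  -0.2157  0.0354] F [0.0019 0.0014 0.0354] w 0.041 f [-2.2 -6.8  4.3] m [-1.36  0.35  0.25] fF [-2.  -6.9  4.3] 
tool x [ 0.001 -0.008 -1.   ] y [ 0.999 -0.047  0.001] z [-0.047 -0.999  0.008] q [ 0.89  0.72 -0.73  1.88  0.67  0.8  -0.25]
```

View pics/t9.png

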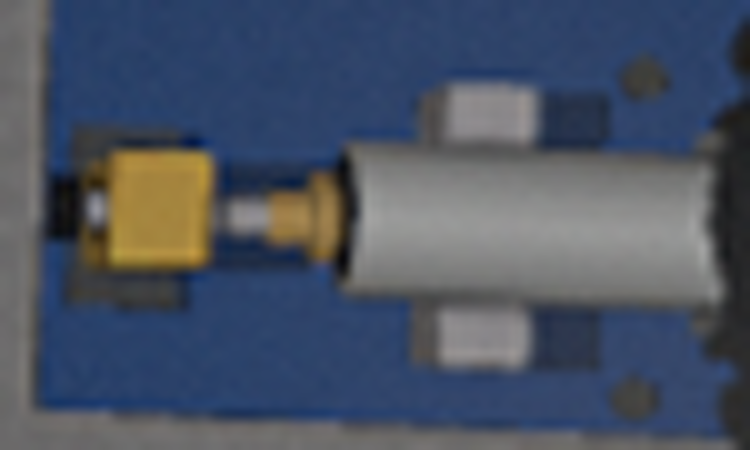

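View pics/s9.png

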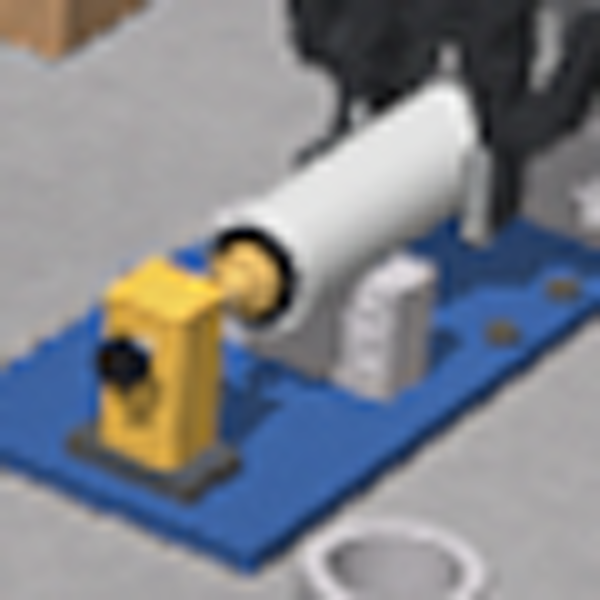

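```bash
cat > nose.py <<'E'
from h import *
def prof(im,c0=395,c1=412,r0=230,r1=243):
    hsv=cv2.cvtColor(np.ascontiguousarray(im),cv2.COLOR_RGB2HSV)
    return im[r0:r1,c0:c1].astype(float)
def shift(ref,im):
    # best subpixel shift (columns) of nose zone col 404..411 relative to ref
    best=[]
    A=ref[229:244,:].astype(np.float32); B=im[229:244,:].astype(np.float32)
    cols=np.arange(406,412)   # disc back edge and body
    out=[]
    for s in np.arange(-3,3.01,.1):
        x=np.arange(402,411)+0.0
        M=np.float32([[1,0,-s],[0,1,0]])
        S=cv2.warpAffine(A,M,(A.shape[1],A.shape[0]),flags=cv2.INTER_LINEAR|cv2.WARP_INVERSE_MAP) 
        out.append((np.abs(S[:,404:412]-B[:,404:412]).mean(),s))
    return min(out)
if __name__=="__main__":
    ref=cv2.imread("pics/top0.png")[:,:,::-1]
    import sys
    ims=[(a,cv2.imread(a)[:,:,::-1]) for a in sys.argv[1:]] or [("now",optics.get_image("top"))]
    for n,i in ims: print(n,shift(ref,i)); print(i[236,396:422,0].tolist(), i[232,396:422,0].tolist())
    show()
E
python3 nose.py pics/top0.png pics/T8.png pics/T9.png
```

```text
pics/top0.png (np.float32(0.0), np.float64(2.6645352591003757e-15))
[163, 165, 166, 172, 145, 98, 86, 133, 145, 144, 144, 158, 161, 160, 160, 129, 155, 139, 67, 30, 37, 34, 38, 38, 38, 44] [166, 167, 166, 170, 175, 91, 18, 32, 31, 29, 31, 34, 31, 30, 33, 83, 87, 54, 42, 44, 44, 48, 46, 47, 44, 63]
pics/T8.png (np.float32(1.3277777), np.float64(2.6645352591003757e-15))
[164, 164, 165, 171, 143, 99, 86, 133, 142, 143, 145, 157, 159, 160, 160, 128, 154, 140, 68, 19, 21, 61, 150, 158, 154, 152] [165, 165, 167, 169, 173, 90, 21, 30, 33, 31, 31, 33, 32, 30, 33, 87, 87, 56, 44, 38, 24, 53, 124, 133, 127, 128]
pics/T9.png (np.float32(1.3888888), np.float64(2.6645352591003757e-15))
[163, 165, 164, 172, 143, 98, 85, 132, 141, 143, 145, 157, 162, 160, 160, 128, 156, 134, 56, 45, 145, 159, 153, 154, 152, 150] [166, 166, 164, 170, 173, 90, 21, 31, 29, 34, 30, 37, 32, 32, 35, 82, 87, 51, 21, 82, 127, 132, 126, 128, 127, 128]
t 14.85 pos [ 0.527  -0.2157  0.0354] F [0.0019 0.0014 0.0354] w 0.041 f [-2.2 -6.8  4.3] m [-1.36  0.35  0.25] fF [-2.  -6.9  4.3] 
tool x [ 0.001 -0.008 -1.   ] y [ 0.999 -0.047  0.001] z [-0.047 -0.999  0.008] q [ 0.89  0.72 -0.73  1.88  0.67  0.8  -0.25]
```

step_arm([
  [0, 0, -0.22, -0.2, 0.4, 0, 0.3],
])

```text
time: 14.95
position: [0.527, -0.2146, 0.0354]
orientation: [-0.51, -0.487, 0.512, -0.49]
force: [-2.1, -8.1, 3.6]
width: 0.0409
```

step_arm([
  [0, 0, -0.22, -0.1, 0.2, 0, 0.3],
])

```text
time: 15.05
position: [0.5271, -0.2138, 0.0354]
orientation: [-0.51, -0.486, 0.513, -0.49]
force: [-2.0, -8.3, 3.7]
width: 0.0407
```

```bash
python3 nose.py
```

```text
now (np.float32(1.5277778), np.float64(2.6645352591003757e-15))
[164, 165, 166, 170, 142, 100, 87, 133, 143, 143, 144, 158, 161, 158, 158, 128, 154, 129, 74, 145, 158, 153, 152, 153, 152, 152] [164, 165, 166, 168, 172, 89, 22, 31, 33, 32, 34, 32, 34, 29, 34, 83, 88, 47, 48, 124, 132, 127, 127, 127, 127, 127]
t 15.1 pos [ 0.5271 -0.2133  0.0354] F [0.0019 0.0037 0.0354] w 0.0409 f [-1.4 -7.2  3.2] m [-1.39  0.36  0.27] fF [-1.1 -7.2  3.2] 
tool x [ 0.001 -0.007 -1.   ] y [ 0.999 -0.046  0.001] z [-0.046 -0.999  0.007] q [ 0.89  0.72 -0.73  1.88  0.67  0.8  -0.25]
```

step_arm([
  [0, 0, -0.22, -0.1, 0.3, 0, 0.3],
])

```text
time: 15.2
position: [0.5271, -0.2126, 0.0354]
orientation: [-0.51, -0.486, 0.513, -0.49]
force: [-2.1, -8.9, 2.7]
width: 0.041
```

step_arm([
  [0, 0, -0.22, -0.1, 0.3, 0, 0.3],
])

```text
time: 15.3
position: [0.5271, -0.2121, 0.0354]
orientation: [-0.51, -0.486, 0.513, -0.49]
force: [-0.7, -9.9, 3.5]
width: 0.0409
```

```bash
python3 nose.py
```

```text
now (np.float32(2.9192708), np.float64(-0.1999999999999975))
[164, 164, 165, 168, 144, 99, 86, 133, 142, 141, 138, 156, 159, 160, 160, 147, 158, 78, 142, 158, 155, 152, 152, 153, 153, 151] [165, 165, 165, 170, 173, 89, 23, 31, 34, 33, 32, 33, 32, 33, 42, 82, 80, 31, 120, 132, 128, 129, 128, 128, 126, 125]
t 15.35 pos [ 0.5271 -0.2121  0.0354] F [0.0019 0.005  0.0354] w 0.0412 f [-2.2 -9.2  2.9] m [-1.71  0.35  0.4 ] fF [-1.8 -9.3  2.9] 
tool x [ 0.001 -0.007 -1.   ] y [ 0.999 -0.047  0.001] z [-0.047 -0.999  0.007] q [ 0.89  0.72 -0.73  1.88  0.67  0.8  -0.26]
```

step_arm([
  [0, 0, -0.25, -0.1, 0.4, 0, 0.3],
])

```text
time: 15.45
position: [0.5272, -0.2113, 0.0354]
orientation: [-0.51, -0.486, 0.513, -0.49]
force: [-1.3, -10.1, 2.6]
width: 0.0409
```

step_arm([
  [0, 0, -0.25, -0.1, 0.4, 0, 0.3],
])

```text
time: 15.55
position: [0.5272, -0.2107, 0.0354]
orientation: [-0.511, -0.486, 0.513, -0.489]
force: [-2.3, -10.3, 2.4]
width: 0.0409
```

```bash
python3 nose.py
```

```text
now (np.float32(3.6001737), np.float64(-0.799999999999998))
[164, 163, 165, 170, 144, 98, 86, 135, 143, 121, 152, 161, 157, 158, 146, 160, 128, 68, 143, 157, 155, 151, 153, 153, 151, 151] [166, 164, 166, 170, 173, 88, 19, 29, 32, 33, 33, 30, 30, 26, 85, 88, 49, 71, 124, 130, 128, 128, 127, 127, 126, 126]
t 15.6 pos [ 0.5272 -0.2106  0.0354] F [0.0019 0.0065 0.0354] w 0.0405 f [ -1.9 -10.5   3.4] m [-1.97  0.44  0.49] fF [ -1.5 -10.6   3.4] 
tool x [ 0.001 -0.006 -1.   ] y [ 0.999 -0.049  0.001] z [-0.049 -0.999  0.006] q [ 0.89  0.72 -0.73  1.88  0.67  0.8  -0.26]
```

step_arm([
  [0, 0, -0.1, 0, 0.1, 0, 0.3],
  [0, 0, -0.05, 0, 0, 0, 0.52],
  [0, 0, 0, 0, 0, 0, 0.6],
  [0, 0, 0, 0, 0, 0, 0.7],
  [0, 0, 0, 0, 0, 0, 0.8],
])

```text
time: 16.1
position: [0.5279, -0.208, 0.0343]
orientation: [-0.512, -0.486, 0.513, -0.489]
force: [-0.7, 0.4, 0.7]
width: 0.0684
```

```bash
python3 nose.py; python3 look.py 10
```

```text
now (np.float32(3.163368), np.float64(-0.699999999999998))
[166, 164, 164, 170, 143, 99, 86, 133, 143, 139, 156, 162, 159, 161, 138, 157, 130, 71, 144, 158, 153, 154, 154, 152, 152, 152] [164, 163, 165, 170, 173, 88, 22, 34, 35, 29, 34, 35, 30, 30, 66, 83, 50, 61, 125, 131, 129, 129, 127, 126, 128, 124]
t 16.15 pos [ 0.5279 -0.2079  0.0343] F [0.0025 0.0092 0.0343] w 0.0682 f [-0.1  0.5 -0.3] m [ 0.03 -0.01 -0.05] fF [-0.1  0.5 -0.3] 
tool x [ 0.002 -0.004 -1.   ] y [ 0.999 -0.049  0.002] z [-0.049 -0.999  0.004] q [ 0.88  0.72 -0.73  1.88  0.67  0.8  -0.27]
t 16.25 pos [ 0.5278 -0.2082  0.0344] F [0.0025 0.0089 0.0344] w 0.0685 f [-1.7  0.4  0.2] m [0.02 0.   0.01] fF [-1.7  0.3  0.2] 
tool x [ 0.002 -0.004 -1.   ] y [ 0.999 -0.05   0.002] z [-0.05  -0.999  0.004] q [ 0.88  0.72 -0.73  1.88  0.67  0.8  -0.26]
```

View pics/t10.png

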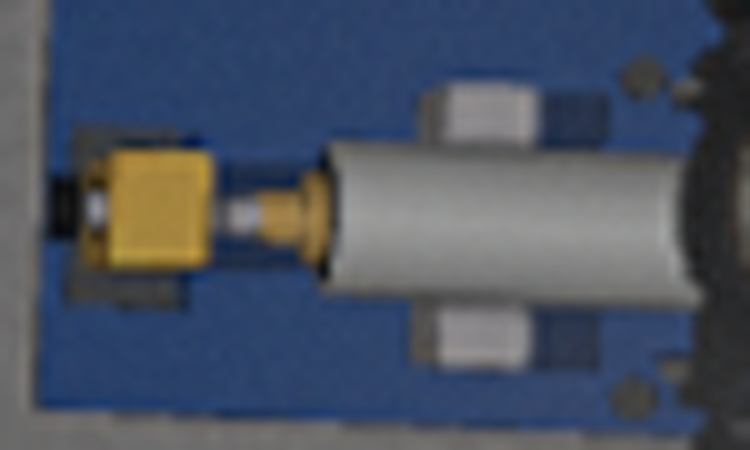

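View pics/s10.png

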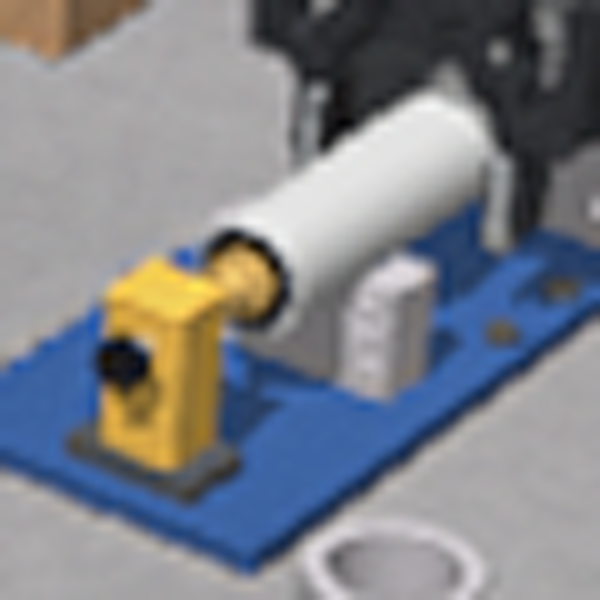

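step_arm([
  [0, 0, 0, 0, 0, 0, 1],
  [-0.4, 0, 0, 0, 0, 0, 1],
  [-0.4, 0.03, 0, 0, 0, 0, 1],
  [-0.5, 0.05, 0, 0, 0, 0, 1],
  [-0.5, 0.05, 0, 0, 0, 0, 1],
  [-0.7, 0.05, 0, 0, 0, 0, 1],
])

```text
time: 16.85
position: [0.5315, -0.2075, 0.1005]
orientation: [-0.511, -0.487, 0.513, -0.488]
force: [-0.2, 0.2, -0.3]
width: 0.0854
```

```bash
python3 nose.py; python3 - <<'E'
from h import *
for a in ([502.2,202.2],[507.8,204.2]): print(toF(tri(a,[368.1,142.5])[0]),tri(a,[368.1,142.5])[1], toF(atz("top",a,.208)))
print(toF(atz("side",[368.1,142.5],.208)))
for y in (-.04,-.07,-.1):
  for th in (100,106,112):
    q=F([.062-.115*np.cos(np.radians(th)),y,.095+.115*np.sin(np.radians(th))]); print(y,th,proj("top",q),proj("side",q))
E
```

```text
now (np.float32(3.358507), np.float64(-0.699999999999998))
[165, 164, 166, 171, 143, 97, 84, 135, 141, 141, 158, 163, 161, 161, 139, 158, 131, 71, 144, 158, 155, 154, 152, 152, 154, 152] [164, 166, 166, 170, 173, 91, 20, 31, 31, 35, 30, 31, 29, 30, 69, 85, 48, 59, 124, 130, 128, 128, 127, 129, 126, 125]
t 16.9 pos [ 0.5341 -0.2078  0.1038] F [0.0087 0.0095 0.1038] w 0.0856 f [1.4 0.3 1.7] m [-0.01 -0.03  0.02] fF [1.4 0.4 1.7] 
tool x [ 0.004 -0.005 -1.   ] y [ 0.999 -0.049  0.005] z [-0.049 -0.999  0.005] q [ 0.93  0.63 -0.81  1.84  0.58  0.91 -0.2 ]
[ 0.08371412 -0.07032848  0.21148501] 0.003363995893543486 [ 0.0855415  -0.07060239  0.208     ]
[ 0.08434504 -0.08184176  0.20805312] 0.007485554890632204 [ 0.08128289 -0.08404006  0.208     ]
[ 0.08704836 -0.07911585  0.208     ]
-0.04 100 [489.32588333 203.15874768] [363.13974468 146.03533606]
-0.04 106 [489.09842077 198.4140449 ] [360.23899691 145.90016407]
-0.04 112 [488.69971353 193.90317755] [357.42355481 146.12064513]
-0.07 100 [501.94012295 203.66534179] [367.90492187 143.54412426]
-0.07 106 [501.67885913 198.91691495] [365.01824905 143.42236872]
-0.07 112 [501.23350761 194.40194509] [362.21423009 143.65243628]
-0.1 100 [514.56701049 204.17244385] [372.55116243 141.11509195]
-0.1 106 [514.27187783 199.42028787] [369.67876731 141.00613076]
-0.1 112 [513.77978909 194.90120955] [366.88647338 141.2452449 ]
```

step_arm([
  [-1, 0, 0, 0, 0, 0, 0.6],
  [-1, 0, 0, 0, 0, 0, 0],
  [-1, 0, 0, 0, 0, 0, 0],
  [-1, 0, 0, 0, 0, 0, 0],
  [-1, 0, 0, 0, 0, 0, 0],
  [-1, 0, 0, 0, 0, 0, 0],
  [-0.8, 0.3, 0, 0, 0, 0, 0],
  [-0.3, 0.6, 0, 0, 0, 0, 0],
])

```text
time: 17.7
position: [0.5556, -0.2074, 0.2964]
orientation: [-0.512, -0.483, 0.512, -0.493]
force: [0.7, 0.5, -0.8]
width: -0.0003
```

```bash
python3 - <<'E'
from h import *
show(); print(delta(F([.15,-.07,.28]),down(FYAW)))
E
```

```text
t 17.7 pos [ 0.5556 -0.2074  0.2964] F [0.0302 0.0109 0.2964] w -0.0003 f [ 0.7  0.5 -0.8] m [-0.03  0.01 -0.03] fF [ 0.7  0.5 -0.8] 
tool x [ 0.009 -0.01  -1.   ] y [ 0.999 -0.048  0.01 ] z [-0.048 -0.999  0.01 ] q [ 1.01  0.45 -0.95  1.62  0.39  1.26 -0.06]
(array([0.74, 4.81, 3.2 ]), array([-0.36,  0.57, -0.56]))
```

step_arm([
  [0, 0.9, 0.5, -0.3, 0.5, -0.5, 0],
  [0, 0.9, 0.6, 0, 0, 0, 0],
  [0, 0.9, 0.6, 0, 0, 0, 0],
  [0, 0.9, 0.6, 0, 0, 0, 0],
  [0.3, 0.9, 0.6, 0, 0, 0, 0],
  [0.3, 0.3, 0.3, 0, 0, 0, 0],
  [0, 0, 0, 0, 0, 0, 0],
])

```text
time: 18.4
position: [0.6789, -0.294, 0.2919]
orientation: [0.511, 0.486, -0.509, 0.494]
force: [-0.4, 0.8, -1.1]
width: -0.0002
```

```bash
python3 - <<'E'
from h import *
show(); print(delta(F([.14,-.07,.198]),down(FYAW)))
t=optics.get_image("top");s=optics.get_image("side")
b=cv2.resize(s[90:250,310:430],None,fx=3.75,fy=3.75,interpolation=cv2.INTER_CUBIC)
cv2.imwrite("pics/s11.png",b[:,:,::-1])
b=cv2.resize(t[150:270,380:540],None,fx=5,fy=5,interpolation=cv2.INTER_CUBIC)
cv2.imwrite("pics/t11.png",b[:,:,::-1])
E
```

```text
t 18.4 pos [ 0.6789 -0.294   0.2919] F [ 0.1569 -0.0705  0.2919] w -0.0002 f [-0.4  0.8 -1.1] m [ 0.    0.01 -0.  ] fF [-0.4  0.8 -1.1] 
tool x [ 0.011 -0.006 -1.   ] y [ 0.999 -0.04   0.011] z [-0.04  -0.999  0.005] q [ 0.84  0.72 -0.85  1.22  0.53  1.41  0.01]
(array([ 3.75, -0.72, -0.04]), array([ 0.07,  0.3 , -0.65]))
```

View pics/s11.png

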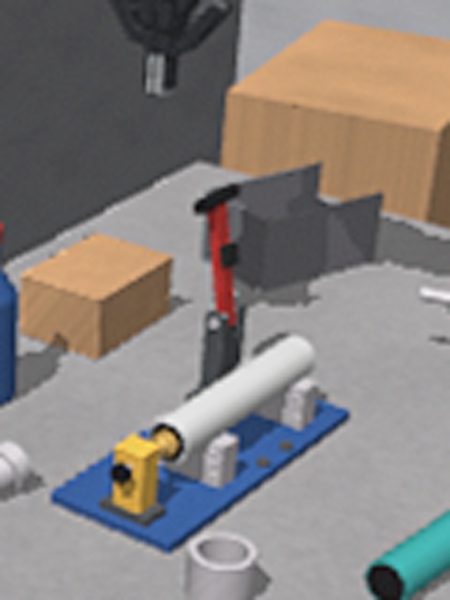

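View pics/t11.png

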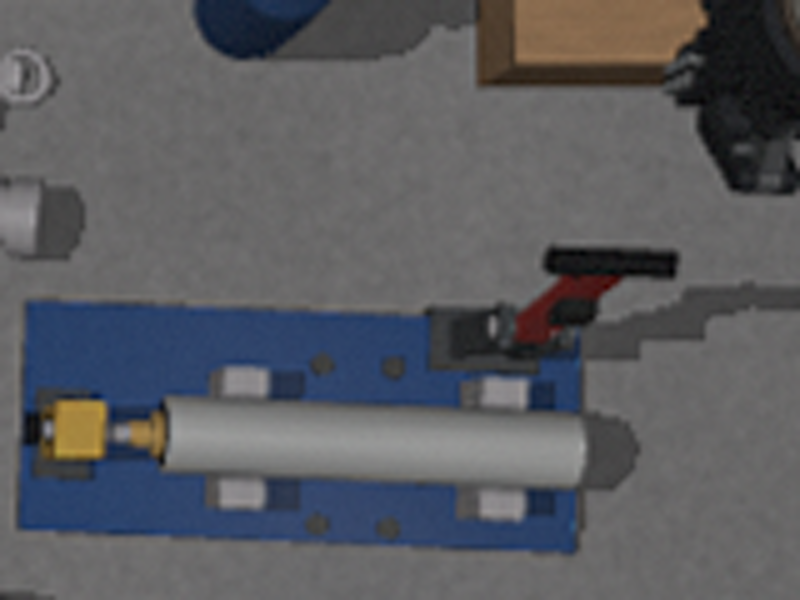

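step_arm([
  [0.7, -0.2, 0, 0, 0.3, -0.6, 0],
  [1, -0.2, 0, 0, 0, 0, 0],
  [1, -0.2, 0, 0, 0, 0, 0],
  [0.8, -0.2, 0, 0, 0, 0, 0],
  [0.2, 0, 0, 0, 0, 0, 0],
])

```text
time: 19.0
position: [0.6541, -0.288, 0.1991]
orientation: [0.509, 0.491, -0.509, 0.492]
force: [-0.3, -0.2, -1.0]
width: 0.0003
```

```bash
python3 - <<'E'
from h import *
show(); print(delta(F([.11,-.07,.200]),down(FYAW)))
E
```

```text
t 19.0 pos [ 0.6541 -0.288   0.1991] F [ 0.132  -0.0656  0.1991] w 0.0003 f [-0.3 -0.2 -1. ] m [0.   0.02 0.02] fF [-0.3 -0.2 -1. ] 
tool x [ 0.001 -0.001 -1.   ] y [ 0.999 -0.035  0.001] z [-0.035 -0.999  0.001] q [ 0.87  0.75 -0.83  1.39  0.56  1.24 -0.03]
(array([-0.04, -0.88,  0.17]), array([ 0.38,  0.04, -0.06]))
```

Now I'll push from behind in small steps.

step_arm([
  [0, -0.4, 0.15, 0.3, 0, 0, 0],
  [0, -0.3, 0, 0, 0, 0, 0],
])

```text
time: 19.2
position: [0.6348, -0.2896, 0.1978]
orientation: [-0.509, -0.491, 0.51, -0.49]
force: [-0.9, -0.0, 0.5]
width: 0.0001
```

step_arm([
  [0, -0.3, 0, 0, 0, 0, 0],
  [0, -0.3, 0, 0, 0, 0, 0],
])

```text
time: 19.4
position: [0.621, -0.2883, 0.1998]
orientation: [0.51, 0.489, -0.508, 0.492]
force: [5.6, -1.6, 0.5]
width: -0.0002
```

```bash
python3 - <<'E'
from h import *
show()
E
```

```text
t 19.4 pos [ 0.621  -0.2883  0.1998] F [ 0.0989 -0.0673  0.1998] w -0.0002 f [ 5.6 -1.6  0.5] m [-0.31 -1.04  0.04] fF [ 5.7 -1.3  0.5] 
tool x [ 0.004 -0.    -1.   ] y [ 0.999 -0.038  0.004] z [-0.038 -0.999 -0.   ] q [ 0.94  0.7  -0.84  1.48  0.54  1.2  -0.02]
```

step_arm([
  [0, -0.4, 0.05, 0, 0, 0, 0],
  [0, -0.4, 0, 0, 0, 0, 0],
  [0, -0.4, 0, 0, 0, 0, 0],
  [0, -0.4, 0, 0, 0, 0, 0],
])

```text
time: 19.8
position: [0.5838, -0.2864, 0.2033]
orientation: [0.513, 0.487, -0.505, 0.496]
force: [4.5, -0.7, -1.4]
width: 0.0002
```

```bash
cat > arm.py <<'E'
from h import *
import sys
k=sys.argv[1]
show(); x,y,z=toF(r.get_obs()["position"])
t=optics.get_image("top");s=optics.get_image("side")
b=cv2.resize(s[110:230,320:440],None,fx=5,fy=5,interpolation=cv2.INTER_CUBIC)
cv2.imwrite(f"pics/s{k}.png",b[:,:,::-1])
b=cv2.resize(t[150:270,380:540],None,fx=5,fy=5,interpolation=cv2.INTER_CUBIC)
cv2.imwrite(f"pics/t{k}.png",b[:,:,::-1])
E
python3 arm.py 12
```

```text
t 19.8 pos [ 0.5838 -0.2864  0.2033] F [ 0.0616 -0.067   0.2033] w 0.0002 f [ 4.5 -0.7 -1.4] m [-0.05 -0.93 -0.  ] fF [ 4.5 -0.5 -1.4] 
tool x [ 0.017 -0.001 -1.   ] y [ 0.999 -0.035  0.017] z [-0.035 -0.999  0.001] q [ 1.01  0.64 -0.87  1.58  0.52  1.15 -0.01]
```

View pics/s12.png

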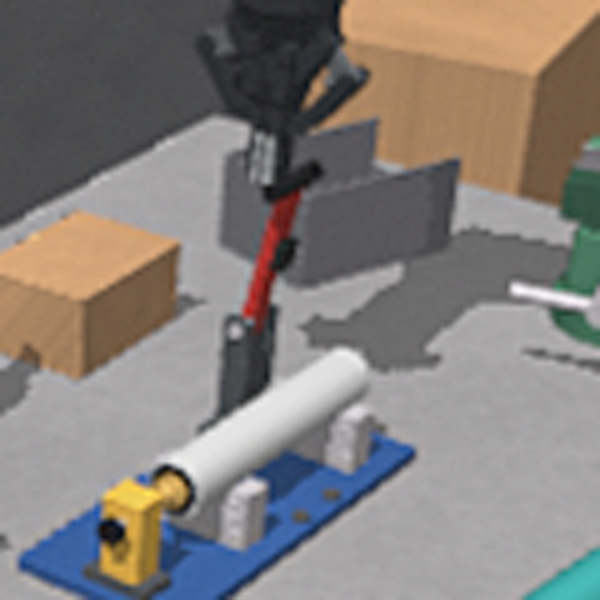

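step_arm([
  [0.1, -0.4, 0.05, -0.2, 0, -0.8, 0],
  [0.15, -0.4, 0, 0, 0, -0.3, 0],
  [0.15, -0.4, 0, 0, 0, -0.3, 0],
])

```text
time: 20.2
position: [0.5538, -0.2857, 0.1952]
orientation: [-0.506, -0.494, 0.509, -0.491]
force: [4.7, -0.0, 0.9]
width: 0.0
```

```bash
python3 arm.py 13
```

```text
t 20.2 pos [ 0.5538 -0.2857  0.1952] F [ 0.0317 -0.0674  0.1952] w 0.0 f [ 4.7 -0.   0.9] m [ 0.01 -0.92  0.04] fF [4.7 0.2 0.9] 
tool x [-0.006 -0.001 -1.   ] y [ 1.    -0.031 -0.006] z [-0.031 -1.     0.001] q [ 1.05  0.61 -0.88  1.64  0.51  1.14  0.01]
```

View pics/s13.png

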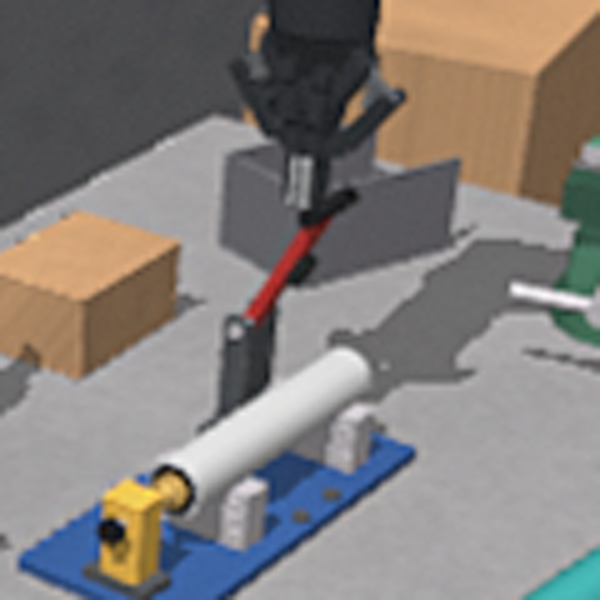

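step_arm([
  [0.2, -0.35, 0.05, 0.3, 0, 0, 0],
  [0.25, -0.35, 0, 0, 0, 0, 0],
  [0.2, -0.3, 0, 0, 0, 0, 0],
])

```text
time: 20.6
position: [0.5266, -0.2858, 0.1779]
orientation: [-0.507, -0.493, 0.511, -0.489]
force: [5.2, 1.1, 0.0]
width: 0.0001
```

```bash
python3 arm.py 14
```

```text
t 20.6 pos [ 0.5266 -0.2858  0.1779] F [ 0.0045 -0.0687  0.1779] w 0.0001 f [5.2 1.1 0. ] m [ 0.13 -1.07 -0.05] fF [5.2 1.3 0. ] 
tool x [-0.007 -0.    -1.   ] y [ 0.999 -0.037 -0.007] z [-0.037 -0.999  0.   ] q [ 1.09  0.59 -0.88  1.72  0.51  1.08  0.01]
```

View pics/s14.png

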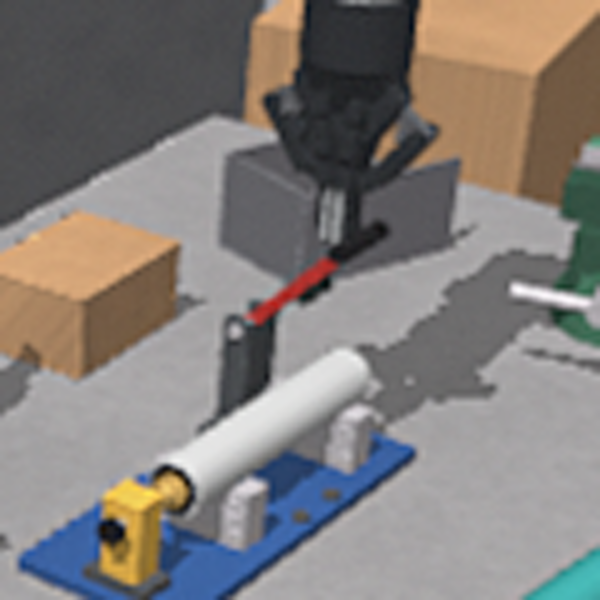

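step_arm([
  [-0.2, 0.4, 0, 0, 0, 0, 0],
  [-0.9, 0.1, 0, 0, 0, 0.4, 0],
  [-0.3, -0.6, 0, 0, 0, 0, 0],
  [0, -0.7, 0, 0, 0, 0, 0],
  [0, -0.3, 0, 0, 0, 0, 0],
  [0, 0, 0, 0, 0, 0, 0],
])

```text
time: 21.3
position: [0.495, -0.2862, 0.2113]
orientation: [-0.507, -0.494, 0.512, -0.486]
force: [0.1, 0.5, -0.4]
width: -0.0
```

```bash
python3 arm.py 15
```

```text
t 21.3 pos [ 0.495  -0.2862  0.2113] F [-0.0271 -0.0704  0.2113] w -0.0 f [ 0.1  0.5 -0.4] m [0.03 0.02 0.03] fF [ 0.   0.5 -0.4] 
tool x [-0.014  0.002 -1.   ] y [ 0.999 -0.039 -0.014] z [-0.039 -0.999 -0.002] q [ 1.17  0.52 -0.92  1.75  0.45  1.12  0.06]
```

View pics/s15.png

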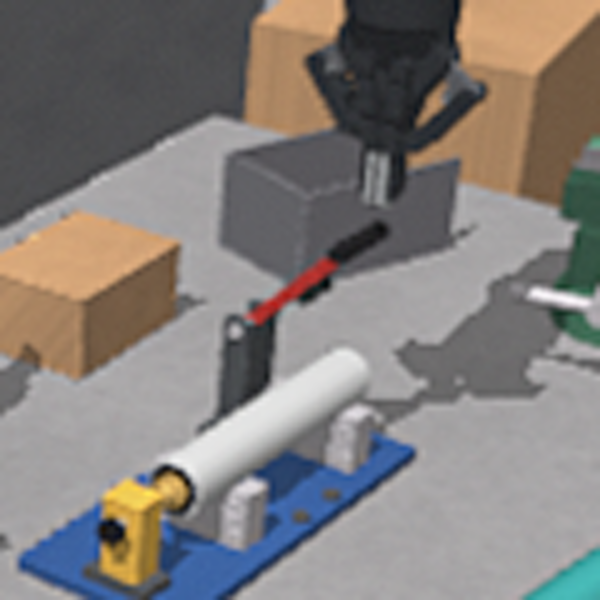

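step_arm([
  [0.3, 0.3, 0, 0, 0, 0.8, 0],
  [0.25, 0, 0, 0, 0, 0, 0],
  [0.2, 0, 0, 0, 0, 0, 0],
])

```text
time: 21.7
position: [0.506, -0.2861, 0.1912]
orientation: [0.511, 0.49, -0.508, 0.491]
force: [-0.3, -0.3, -0.6]
width: 0.0001
```

```bash
python3 -c "
from h import *
show()"
```

```text
t 21.7 pos [ 0.506  -0.2861  0.1912] F [-0.0161 -0.0698  0.1912] w 0.0001 f [-0.3 -0.3 -0.6] m [-0.03  0.   -0.01] fF [-0.3 -0.3 -0.6] 
tool x [ 0.004  0.003 -1.   ] y [ 0.999 -0.037  0.004] z [-0.037 -0.999 -0.003] q [ 1.15  0.55 -0.9   1.76  0.48  1.07  0.04]
```

step_arm([
  [0.25, -0.15, 0, 0, 0, -0.2, 0],
  [0.3, -0.2, 0, 0, 0, 0, 0],
])

```text
time: 21.9
position: [0.4953, -0.2853, 0.177]
orientation: [-0.508, -0.493, 0.51, -0.489]
force: [-15.4, 0.9, 18.5]
width: -0.0002
```

```bash
python3 arm.py 16
```

```text
t 21.9 pos [ 0.4953 -0.2853  0.177 ] F [-0.0268 -0.0695  0.177 ] w -0.0002 f [-15.4   0.9  18.5] m [ 0.37  3.23 -0.03] fF [-15.5   0.3  18.5] 
tool x [-0.005  0.003 -1.   ] y [ 0.999 -0.037 -0.006] z [-0.037 -0.999 -0.003] q [ 1.15  0.55 -0.9   1.79  0.49  1.05  0.03]
```

View pics/s16.png

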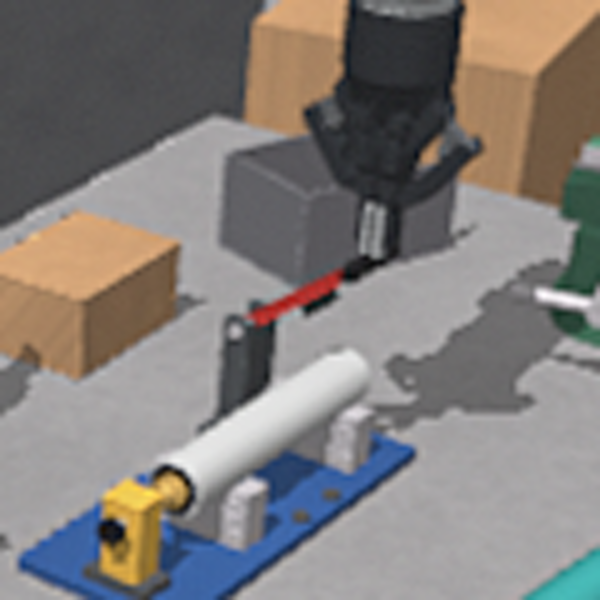

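step_arm([
  [-0.4, 0, 0, 0, 0, 0, 0],
  [-0.2, 0.4, 0, 0, 0, 0.3, 0],
  [0, 0, 0, 0, 0, 0, 0],
])

```text
time: 22.3
position: [0.5049, -0.2856, 0.1909]
orientation: [0.51, 0.492, -0.508, 0.489]
force: [-0.5, -0.7, 0.5]
width: 0.0003
```

```bash
python3 arm.py 17; python3 - <<'E'
from h import *
a=mark_of("clamp_bar","top");b=mark_of("clamp_bar","side"); print(a[:2],b[:2])
for x in a[:1]:
  for y in b[:2]: q=tri(x["point"],y["point"]); print(toF(q[0]),q[1])
for th in (30,35,40,45,50):
    q=F([.062-.115*np.cos(np.radians(th)),-.07,.095+.115*np.sin(np.radians(th))]); print(th,toF(q),proj("top",q),(proj("side",q)-[320,110])*5, (proj("side",F(toF(q)+[0,-.03,0]))-[320,110])*5,(proj("side",F(toF(q)+[0,.03,0]))-[320,110])*5)
E
```

```text
t 22.3 pos [ 0.5049 -0.2856  0.1909] F [-0.0172 -0.0694  0.1909] w 0.0003 f [-0.5 -0.7  0.5] m [ 0.   -0.09 -0.  ] fF [-0.5 -0.7  0.5] 
tool x [-0.001  0.004 -1.   ] y [ 0.999 -0.037 -0.001] z [-0.037 -0.999 -0.004] q [ 1.14  0.55 -0.9   1.76  0.48  1.08  0.04]
[{'point': [500.2, 251.4], 'p': 0.65}] [{'point': [393.9, 159.2], 'p': 0.52}]
[-0.02755454 -0.07660878  0.17977694] 0.009668279974094087
30 [-0.03759292 -0.07        0.1525    ] [492.45084645 253.74436299] [379.91900114 289.40980809] [401.81735306 275.47929734] [357.44885802 303.70406052]
35 [-0.03220249 -0.07        0.16096129] [493.68148948 251.55629399] [374.49069405 275.8243646 ] [396.48423343 262.0503472 ] [351.9221773 289.9584763]
40 [-0.02609511 -0.07        0.16892058] [494.86752865 249.0501836 ] [368.04804037 262.59533945] [390.14090005 248.97920796] [345.37714364 276.56772308]
45 [-0.01931728 -0.07        0.17631728] [495.99731157 246.24257441] [360.64576706 249.84088581] [382.84113778 236.38241568] [337.86945845 263.65161566]
50 [-0.01192058 -0.07        0.18309511] [497.05938027 243.15390046] [352.34850856 237.67473916] [374.64857054 224.37209622] [329.46479874 251.32554521]
```

View pics/s17.png

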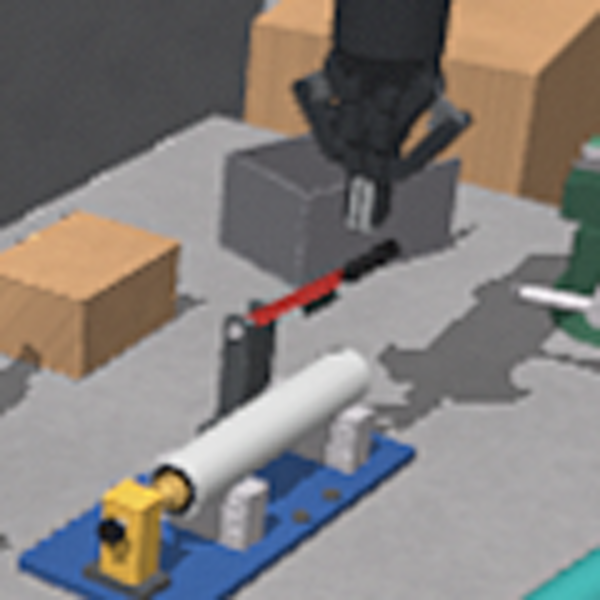

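step_arm([
  [0.25, -0.45, 0, 0, 0, 0, 0],
  [0.2, 0, 0, 0, 0, 0, 0],
  [0, 0, 0, 0, 0, 0, 0],
])

```text
time: 22.8
position: [0.4915, -0.2849, 0.1776]
orientation: [0.51, 0.493, -0.509, 0.488]
force: [-0.1, 0.3, -0.2]
width: 0.0003
```

step_arm([
  [0.3, -0.28, 0, 0, 0, 0, 0],
  [0.3, -0.28, 0, 0, 0, 0, 0],
])

```text
time: 23.0
position: [0.4803, -0.2845, 0.1637]
orientation: [0.51, 0.491, -0.508, 0.49]
force: [-0.0, -0.3, 2.9]
width: -0.0003
```

```bash
python3 -c "
from h import *
show()"
```

```text
t 23.0 pos [ 0.4803 -0.2845  0.1637] F [-0.0419 -0.0693  0.1637] w -0.0003 f [-0.  -0.3  2.9] m [-0.08 -0.29  0.03] fF [-0.  -0.3  2.9] 
tool x [ 0.002  0.004 -1.   ] y [ 0.999 -0.037  0.002] z [-0.037 -0.999 -0.004] q [ 1.18  0.54 -0.9   1.84  0.49  1.    0.04]
```

step_arm([
  [0.33, -0.1, 0, 0, 0, 0, 0],
  [0.33, -0.1, 0, 0, 0, 0, 0],
])

```text
time: 23.2
position: [0.4704, -0.2841, 0.1459]
orientation: [-0.508, -0.493, 0.51, -0.488]
force: [-4.5, 0.9, 5.9]
width: 0.0
```

step_arm([
  [0.33, -0.08, 0, 0, 0, 0, 0],
  [0.3, -0.06, 0, 0, 0, 0, 0],
])

```text
time: 23.4
position: [0.4636, -0.2838, 0.1284]
orientation: [-0.508, -0.494, 0.511, -0.487]
force: [-1.1, 0.6, 3.5]
width: -0.0
```

```bash
python3 arm.py 18
```

```text
t 23.4 pos [ 0.4636 -0.2838  0.1284] F [-0.0585 -0.0693  0.1284] w -0.0 f [-1.1  0.6  3.5] m [ 0.08  0.18 -0.08] fF [-1.2  0.6  3.5] 
tool x [-0.011  0.004 -1.   ] y [ 0.999 -0.038 -0.011] z [-0.038 -0.999 -0.003] q [ 1.17  0.57 -0.86  1.89  0.53  0.95  0.01]
```

View pics/s18.png

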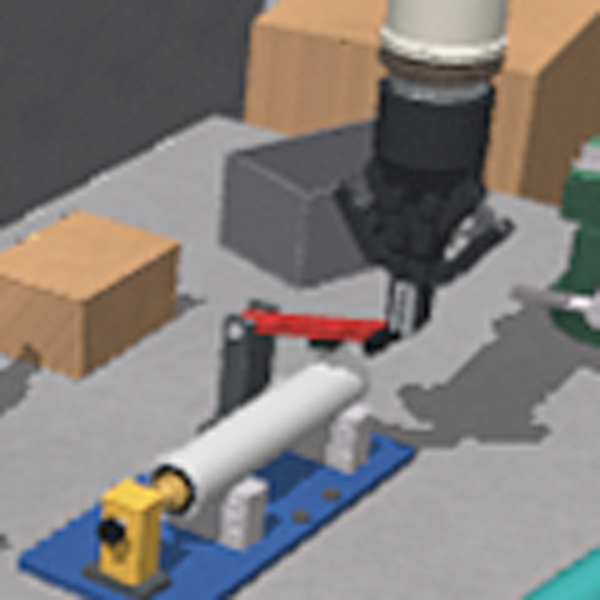

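step_arm([
  [-0.2, 0.15, 0, 0, 0, 0.6, 0],
  [0, 0.15, 0, 0, 0, 0, 0],
  [0.3, 0.02, 0, 0, 0, 0, 0],
  [0.25, 0.02, 0, 0, 0, 0, 0],
])

```text
time: 23.9
position: [0.4736, -0.2844, 0.1198]
orientation: [0.511, 0.491, -0.508, 0.49]
force: [-3.1, 0.2, 4.4]
width: 0.0001
```

step_arm([
  [0.2, 0, 0, 0, 0, 0, 0],
  [0.2, 0, 0, 0, 0, 0, 0],
])

```text
time: 24.1
position: [0.473, -0.2844, 0.1086]
orientation: [0.51, 0.491, -0.509, 0.489]
force: [-2.4, -0.3, 3.7]
width: 0.0
```

```bash
python3 -c "
from h import *
show()"
```

```text
t 24.1 pos [ 0.473  -0.2844  0.1086] F [-0.0492 -0.0695  0.1086] w 0.0 f [-2.4 -0.3  3.7] m [-0.    0.64 -0.02] fF [-2.4 -0.4  3.7] 
tool x [-0.001  0.003 -1.   ] y [ 0.999 -0.038 -0.001] z [-0.038 -0.999 -0.003] q [ 1.14  0.6  -0.84  1.89  0.56  0.91 -0.01]
```

step_arm([
  [0.12, 0, 0, 0, 0, 0, 0],
])

```text
time: 24.2
position: [0.4726, -0.2843, 0.1049]
orientation: [0.51, 0.491, -0.509, 0.489]
force: [-2.8, 0.5, 2.6]
width: 0.0003
```

step_arm([
  [0.08, 0, 0, 0, 0, 0, 0],
])

```text
time: 24.3
position: [0.4724, -0.2844, 0.1024]
orientation: [0.51, 0.492, -0.509, 0.489]
force: [-2.4, -0.3, 3.2]
width: 0.0001
```

step_arm([
  [0.06, 0, 0, 0, 0, 0, 0],
])

```text
time: 24.4
position: [0.4724, -0.2844, 0.1011]
orientation: [0.51, 0.492, -0.509, 0.489]
force: [-7.0, 1.6, 18.7]
width: 0.0001
```

```bash
python3 -c "
from h import *
show()"; python3 nose.py
```

```text
t 24.4 pos [ 0.4724 -0.2844  0.1011] F [-0.0497 -0.0695  0.1011] w 0.0001 f [-7.   1.6 18.7] m [ 0.31  1.5  -0.02] fF [-7.   1.3 18.7] 
tool x [-0.002  0.003 -1.   ] y [ 0.999 -0.039 -0.002] z [-0.039 -0.999 -0.003] q [ 1.13  0.61 -0.83  1.89  0.57  0.9  -0.02]
now (np.float32(3.2633681), np.float64(-0.799999999999998))
[165, 166, 167, 172, 144, 99, 87, 134, 143, 141, 159, 163, 162, 162, 123, 153, 130, 74, 146, 161, 157, 154, 154, 153, 154, 151] [166, 167, 168, 169, 174, 92, 19, 31, 31, 34, 32, 32, 32, 28, 68, 83, 52, 60, 124, 133, 129, 128, 130, 128, 127, 126]
t 24.45 pos [ 0.4725 -0.2843  0.1013] F [-0.0497 -0.0695  0.1013] w -0.0004 f [-4.8  0.7  8.1] m [ 0.07  0.93 -0.04] fF [-4.8  0.5  8.1] 
tool x [-0.002  0.003 -1.   ] y [ 0.999 -0.039 -0.002] z [-0.039 -0.999 -0.003] q [ 1.13  0.61 -0.83  1.89  0.57  0.9  -0.02]
```

step_arm([
  [-0.1, 0, 0, 0, 0, 0, 0],
  [-0.4, 0, 0, 0, 0, 0, 0],
  [-0.8, 0, 0, 0, 0, 0, 0],
  [-1, 0, 0, 0, 0, 0, 0],
  [-1, -0.2, 0, 0, 0, 0, 0],
  [-1, -0.3, 0, 0, 0, 0, 0],
  [-1, -0.4, 0, 0, 0, 0, 0],
  [-0.5, -0.2, 0, 0, 0, 0, 0],
  [0, 0, 0, 0, 0, 0, 0],
])

```text
time: 25.35
position: [0.4485, -0.2818, 0.2545]
orientation: [0.511, 0.491, -0.506, 0.492]
force: [0.1, -0.5, -1.1]
width: 0.0001
```

```bash
python3 nose.py; python3 arm.py 19; python3 look.py 20
```

```text
now (np.float32(3.2053819), np.float64(-0.699999999999998))
[166, 166, 167, 171, 144, 99, 87, 134, 143, 140, 159, 162, 160, 160, 141, 159, 130, 73, 145, 160, 155, 156, 154, 153, 152, 151] [166, 167, 166, 171, 174, 92, 18, 30, 30, 37, 32, 34, 31, 28, 66, 84, 53, 60, 126, 133, 129, 127, 128, 128, 129, 126]
t 25.4 pos [ 0.4485 -0.2816  0.2537] F [-0.0738 -0.0677  0.2537] w 0.0002 f [ 0.   1.3 -0.6] m [-0.02 -0.04  0.04] fF [-0.   1.3 -0.6] 
tool x [ 0.006  0.005 -1.   ] y [ 0.999 -0.034  0.006] z [-0.034 -0.999 -0.005] q [ 1.32  0.38 -1.    1.82  0.35  1.13  0.17]
t 25.4 pos [ 0.4485 -0.2816  0.2537] F [-0.0738 -0.0677  0.2537] w 0.0002 f [ 0.   1.3 -0.6] m [-0.02 -0.04  0.04] fF [-0.   1.3 -0.6] 
tool x [ 0.006  0.005 -1.   ] y [ 0.999 -0.034  0.006] z [-0.034 -0.999 -0.005] q [ 1.32  0.38 -1.    1.82  0.35  1.13  0.17]
t 25.6 pos [ 0.4475 -0.2808  0.2514] F [-0.0748 -0.067   0.2514] w 0.0002 f [ 0.2 -0.5 -0.7] m [-0.01 -0.07  0.01] fF [ 0.2 -0.5 -0.7] 
tool x [ 0.003  0.009 -1.   ] y [ 0.999 -0.033  0.003] z [-0.033 -0.999 -0.009] q [ 1.32  0.39 -1.    1.82  0.35  1.13  0.17]
```

View pics/s19.png

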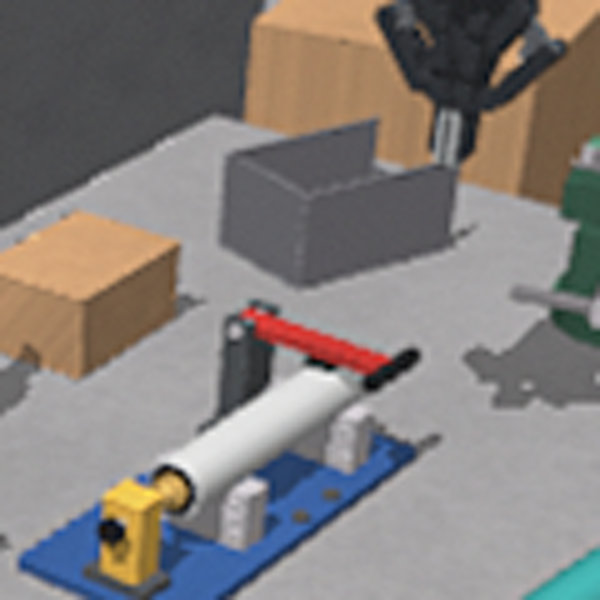

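View pics/T20.png

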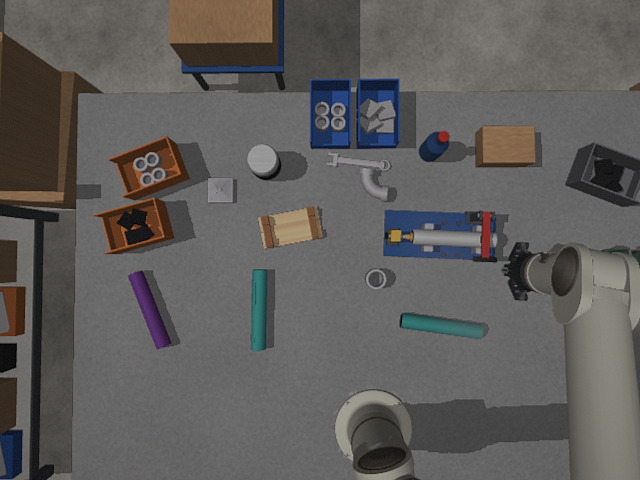

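View pics/s20.png

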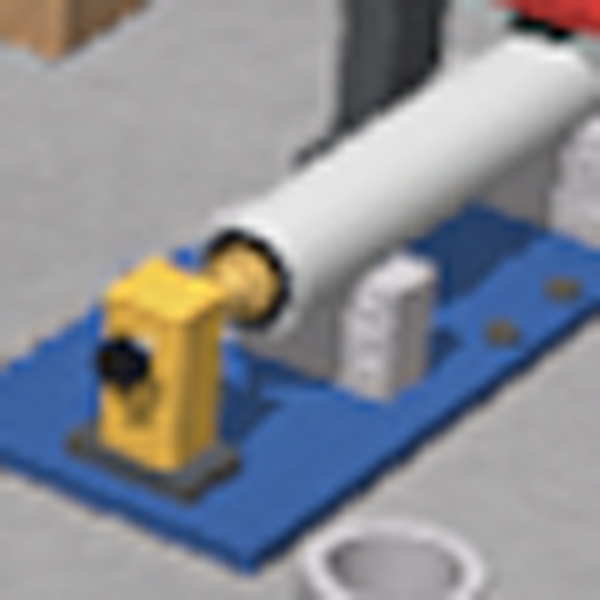

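```bash
python3 -c "
from h import *
print(workorder.finish_job()); show()"
```

```text
the job is handed in; nothing more can be done
None
the job is handed in; nothing more can be done
```

The pipe is in the V-blocks, bearing on the sprung nose and held by the clamp. I handed the job in at 25.6 s; no verdict is reported.

**What I did:**
- I took the silver pipe off its rest and lowered it into the V-blocks with its end about 15 mm short of the nose.
- I pressed it down to bed it, then slid it along the blocks under light down-pressure until the nose had gone in.
- I let go, swung the red arm down from behind and then from above with shut fingers, pressed the bar, and backed off.

**What the last checks showed:**
- **Nose:** in the top picture it is pushed in about 0.7 px, roughly 2 mm, so about 3 N on the stop. The push force also rose by about 3 N between touch and letting go. The reading was the same before and after clamping.
- **Clamp:** the arm lies level on the pipe and stayed there when the fingers left. I did not tug the pipe to test the grip.
- **Surroundings:** the robot is clear and touching nothing, and the other things on the bench are where they were.

**Forces higher than intended:**
- The bedding press peaked briefly at about 45–50 N before I eased off. I then pressed again at about 25 N.
- While I was swinging the clamp arm, a badly placed push on the bar reached about 24 N before I backed off.
- The final clamp push peaked at about 19 N, against the 10–15 N suggested.

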